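Pack the settle plates upside down in the carrier

TASK

The settle plates from the weighing room's air check are leaning lid up in the sloping rack and have to go to the incubator upside down. Pinch each plate's lid and base together, turn it over and lay it flat, lid down, in a bay of its own in the carrier without letting any plate come apart, and lay the white temperature logger flat in a bay that is left. Then shut the carrier's cover and swing the hasp fully over its catch, and leave the other things on the bench alone.

Things in the scene. Friction and masses are not known exactly. Their poses are not given: they have to be found in the camera images.
- rack: Fixed steel rack, 262 mm wide, whose slope holds up to three culture plates side by side, each leaning lid up on two pegs. Origin: centre of its underside; x across the slope, y along the width, z up. The slope rises 55 degrees towards -x (about towards the carrier): outward normal (0.819, 0, 0.574), downhill (0.574, 0, -0.819). Slot centres: x = 0, y = -80, 0, 80, z = 75 mm on the slope's face.
- slot2 (a point): Middle slot centre of the rack, axes as the rack. At every slot the 4 mm sheet has an open thumb notch 38 mm wide (y) that runs uphill from 10 mm downhill of the slot centre, so a finger can pass behind the upper half of a plate; beside it the sheet ends 15 mm uphill of the centre. Below the slope about 65 mm are free.
- plate1: Base of culture plate 1: round dish of clear plastic with set amber agar, 54 mm diameter, 13 mm high. Starts in the rack slot at rack y = -80 mm, underside against the slope, centred on the slot centre within 3 mm. Origin: centre of its underside; +z points through the dish to its lid, so straight down when turned over. May be absent (None from the start).
- lid1: Loose frosted lid of plate 1: 60 mm diameter, top 2 mm thick, 10 mm deep skirt that slides freely over the base; only gravity or a pinch holds it on. The closed plate is 15 mm thick, about 50 g. Origin and axes coincide with those of the base while it is on, so its top is at z = 15 mm. Absent together with plate1.
- plate2: Same kind of dish as plate1, in the slot at rack y = 0 mm; same origin and axes. May be absent (None from the start).
- lid2: Loose lid of plate 2, like lid1. Absent together with plate2.
- plate3: Same kind of dish as plate1, in the slot at rack y = 80 mm; same origin and axes. May be absent (None from the start).
- lid3: Loose lid of plate 3, like lid1. Absent together with plate3.
- carrier: Fixed grey sample carrier, base 130 (x) by 331 (y) mm, clear cover hinged on its back (+x, away from the rack), steel hasp mid of its front (-x). Origin: centre of its underside; z up. Tray floor 45 mm up, inner walls at x = +-53, y = +-155 mm, wall tops 14 mm above the floor. Ribs 5 mm wide, 8 mm high at y = -79, 0, 79 mm make four equal bays, 74 by 106 mm, centred at y = -118, -39.5, 39.5, 118 mm.
- tray_floor (a point): Centre of the tray floor of the carrier (45 mm above its underside), axes as the carrier.
- cover (a joint): Angle of the carrier's cover in rad: 0 shut, growing as its front edge swings up and back, at most 1.9; starts standing open at 1.6 to 1.78. The hinge is stiff (0.28 N m of friction, cover 0.3 kg), so the cover stays where it is left and is pushed or led shut, about 4 N at its front edge.
- cover_hinge (a point): Point on the cover's hinge axis, mid-width; the axis runs along the carrier's y, at x = 69, z = 61 mm of the carrier. Its frame turns with the cover (as the carrier's when shut).
- cover_edge (a point): Middle of the front edge of the cover's outer (top) face: 138 mm in -x, 14 mm in +z of the hinge in the cover's frame. The cover is 331 mm wide, plate 4 mm thick, skirt 12 mm; two black lips 34 mm wide stick out 16 mm at y = +-95 mm. Shut, its top is 75 mm above the bench. The catch, a steel staple 6 mm wide, stands 12 mm up from the top at mid-width, 20 mm from this edge.
- hasp (a joint): Angle of the hasp in rad: 0 lying fully over the cover's catch, growing as it swings up and out towards -x, at most 2.7; starts hanging out at 2.15 to 2.6. Slightly stiff (0.03 N m), it stays where it is left.
- hasp_hinge (a point): Point on the hasp's hinge axis, mid-width; the axis runs along the carrier's y, at x = -73, z = 52 mm of the carrier. Its frame turns with the hasp (as the carrier's at 0).
- hasp_tab (a point): Centre of the finger tab at the hasp's free end: a plate 26 mm wide (y), 4 mm thick, 17 mm high, to be taken by its two side edges; 44 mm in +x and 34 mm in +z of the hinge in the hasp's frame. With the hasp over the catch this point is 11 mm above the shut cover's top. The strap is 26 mm wide all along.
- logger: Temperature logger: white plastic block 55 by 28 by 18 mm, lying flat on the bench; origin at its centre, x along its length, z up.
- beaker: Bystander: glass beaker 68 mm across, 88 mm high; origin at its underside. Not part of the job.
- weight: Bystander: brass calibration weight with a knob, 34 mm across, 56 mm high; origin at its underside. Not part of the job.
- bottle: Bystander: amber bottle 60 mm across, 130 mm high; origin at its underside. Not part of the job.
- tipbox: Bystander: box of pipette tips 85 by 122 by 65 mm; origin at its underside. Not part of the job.
- marker: Bystander: marker pen lying down, 135 mm long; origin at its underside. Not part of the job.
- forceps: Bystander: steel forceps lying down, 125 mm long; origin at its underside. Not part of the job.
There are look-alikes about, which are no part of the job. Leave any black look-alike of the plate2 alone.

How it is judged:
By the outcome, as a careful person would: the job done as asked, in the order asked, and still so for the second after the job is handed in, with the robot touching nothing.
Of plate1, plate2, plate3 only 2 to 3 are there at a start; the rules pass over those that are not, and their reading is None.
At some moment in a run one of logger may be knocked a few centimetres aside while the robot is not near it.
It also fails if it takes over 208 s, if anything falls off the work surface, if the arm or the gripper's body presses on something with over 40 N, if the wrist force passes 120 N, or if a joint passes its speed limit or range.

ROBOT

A 6-joint arm with a two-finger parallel gripper is mounted at the origin on the work surface. World frame = base frame: x ahead of the robot, y to its left, z up, the work surface at z = 0. Lengths are in m, angles in degrees, forces in N, time in s.
With the tool pointing down it reaches from about 0.25 to 0.8 m from the base axis. Payload 8.5 kg.
Tool frame: the origin (TCP) lies at the very end of the fingers, on their centre line; the grasp point (between the pads) lies 19 mm behind it (robot.grip_point_offset is the distance from the TCP to the grasp point, in m); z points along the fingers, y is the line along which they close (so a half turn about z gives the same grasp; the last joint's range is limited). The gripper opens to 85 mm and grips with 20 to 120 N. Pads are 22 mm wide; open, the fingers measure 114 mm over their backs; the gripper's body (76 mm by 85 mm) begins 54 mm behind the grasp point. The pads swing forward as they close: fully open they stand 13 mm farther back than shut.
Start: joints at [-67.895, 13.648, -0.773, 75.585, 0, 90], TCP at [0.198, -0.486, 0.231] pointing down, gripper open.
Joint ranges: [-152.45, 152.45], [-59.26, 108.67], [-65.41, 83.53], [-104.44, 129.93], [-82.83, 76.93], [-180, 180]. Speed limits (degrees/s): [127.2, 127.2, 159.86, 180, 180, 180].

INTERFACE

Orientations are given as [roll, pitch, yaw] about the fixed x, y, z axes, in that order (R = Rz(yaw) Ry(pitch) Rx(roll)).
In Python, from plant import readout, read_camera, job, robot gives the robot as it stands.
- The arm moves only by the tool drive_tool, never from a script. Its argument "deltas" is a list of rows, each an object with "gripper": the closure, from 0 (fully open) to 1 (shut); "translation": the shift along the tool's x, y, z as a fraction of full scale, a list of three; "delta_rot": the turn, a rotation vector about the tool's x, y, z as a fraction of full scale, a list of three. A call has 1 to 20 rows; each row is the pose to reach, as a shift and turn from the pose commanded when the call began, along the tool's axes at that moment, turning the shorter way round; what a row does not reach only later rows make up. Full scale, the value 1, is 0.1 m for a shift and pi rad for a turn. A row lasts 1/10 s, in which the tool goes at most 50 mm and 8.59 degrees, less where a joint would pass 70% of its speed; a pose out of reach is approached as far as the arm can. A call with a number of a shift or a turn outside -1 to 1 is refused whole. A call with a gripper value outside its range is refused whole. The fingers move at their own pace and stop on an object; "grip_force" is the grip in N (left out, the last holds). Time passes only in rows, so rows that repeat a pose let the fingers close. It gives the time, the measured TCP pose, the force, the opening and the grip force at its end, in the units of the state.
- readout.read_state(): the state, without advancing time (a new reading comes with each control period).
- read_camera(name): name is "scene" or "top" or "wrist"; returns a dict with "img" (384x512x3 uint8, red, green, blue), "fx", "fy", "cx", "cy" (pixels), "position" and "attitude" of the camera in the world; the wrist camera has in their place "mount" (4x4, takes a point from camera to tool coordinates, whose origin is the TCP and whose axes are the flange's). Camera axes: x right, y up, looking along -z (the intrinsics and any distortion apply to the point x, -y, -z); pixel columns grow to the right and rows downward; lengths in m; the calibration is good to about 2 mm. A picture is of the moment at which its call begins: read the wrist's pose just before it. There is no depth.
- job.hand_in(): hands the job in; it is judged then, once.
The state is a dict: "clock": time; "q": joint angles; "qd": joint speeds; "tau": joint torques, N m; "tcp_pos": TCP position; "tool_rot": TCP orientation; "force": force on the tool from outside, world axes, zero at the start; "torque": the same for the moment, N m; "finger_gap": finger opening in m; "gripper_force": force on a finger pad.
Only numpy, scipy, OpenCV 4.12 (cv2) and the standard library are available. Lean on these libraries where they do the work, as an engineer would, in place of code of your own. Each camera call takes 0.05 s, during which the arm holds its last target. There are 200 camera calls.

## Working session

There is one attempt and no reset: what is moved stays moved. The work goes in short steps, Python scripts to look and compute and a tool call to move; the robot and the scene stay as the last step left them, time stands still between calls to the robot, and variables do not carry over. Pictures are saved under pics/ and viewed, at most 14 in all, crops included, and the job is handed in when it is done.

Besides the shell and the picture viewer there is one more tool, called after "Call:" as name(argument=value, ...), one argument or row to a line, values as JSON. drive_tool: Moves the arm, as the interface text tells. Shift numbers are shares of 0.1 m and turn numbers shares of pi rad, none past 1 either way. Its arguments: {"type":"object","properties":{"deltas":{"type":"array"},"grip_force":{"type":"number"}},"required":["deltas"]}

```bash
ls; mkdir -p pics
python3 - <<'E'
from plant import readout, read_camera, job, robot
import cv2
print(readout.read_state())
for n in ("scene","top"):
    c=read_camera(n); print(n,{k:v for k,v in c.items() if k!="img"})
    cv2.imwrite(f"pics/{n}0.png",cv2.cvtColor(c["img"],cv2.COLOR_RGB2BGR))
E
```

```text
pics
{'clock': 0.0, 'q': array([-6.78946686e+01,  1.36797625e+01, -8.17942633e-01,  7.55861213e+01,
        4.53666681e-04,  8.99986249e+01]), 'qd': array([ 0.02896835, -0.01236495,  0.02924302,  0.02598369,  0.05195875,
       -0.05653475]), 'tau': array([-9.93234462e-04, -5.38776755e+01,  3.46435940e+01,  1.82849821e-02,
       -1.13814976e-04,  3.50795233e-05]), 'tcp_pos': array([ 0.19739971, -0.48600066,  0.23068179]), 'tool_rot': array([-1.79916174e+02, -4.55678009e-04,  2.21067058e+01]), 'force': array([1.26832338, 0.18291177, 0.23326473]), 'torque': array([ 0.00374103, -0.01168156, -0.01628935]), 'gripper_force': 0.0, 'finger_gap': 0.08524950226788491}
scene {'fx': 402.9803444676594, 'fy': 402.9803444676594, 'cx': 255.29789759140408, 'cy': 195.77837169076858, 'position': array([ 1.00199187, -0.39611528,  1.05413561]), 'attitude': array([29.53919035, -0.462474  , 51.01511413])}
top {'fx': 393.66029388707994, 'fy': 393.66029388707994, 'cx': 247.23851121351717, 'cy': 193.27858146443214, 'position': array([ 0.37098579, -0.05274352,  1.0911748 ]), 'attitude': array([ 11.55279363,   0.21181367, -89.38970902])}
```

View pics/scene0.png

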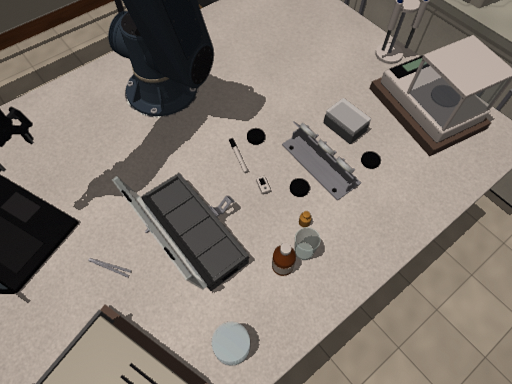

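View pics/top0.png

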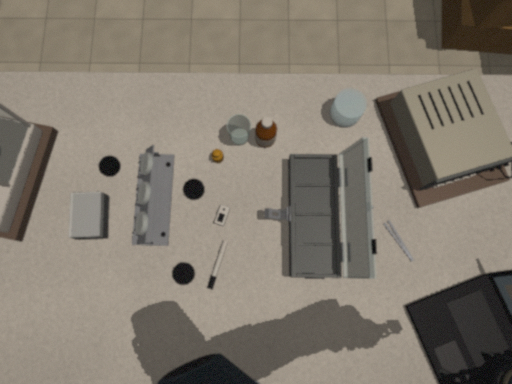

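```bash
cat > h.py <<'E'
import numpy as np, cv2
from scipy.spatial.transform import Rotation as R
from plant import readout, read_camera, job, robot
def rot(rpy): return R.from_euler('xyz',rpy,degrees=True).as_matrix()
def cam(n):
    s=readout.read_state(); c=read_camera(n)
    if n=="wrist":
        T=np.eye(4);T[:3,:3]=rot(s["tool_rot"]);T[:3,3]=s["tcp_pos"];T=T@np.array(c["mount"])
        c["P"],c["A"]=T[:3,3],T[:3,:3]
    else: c["P"],c["A"]=np.array(c["position"]),rot(c["attitude"])
    c["bgr"]=cv2.cvtColor(c["img"],cv2.COLOR_RGB2BGR)
    return c
def ray(c,u,v):
    return c["A"]@np.array([(u-c["cx"])/c["fx"],-(v-c["cy"])/c["fy"],-1.])
def onz(c,u,v,z):
    d=ray(c,u,v); return c["P"]+d*(z-c["P"][2])/d[2]
def pix(c,p):
    q=c["A"].T@(np.asarray(p)-c["P"]); return c["cx"]+c["fx"]*q[0]/-q[2], c["cy"]+c["fy"]*q[1]/q[2]
E
python3 - <<'E'
from h import *
print([a for a in dir(robot) if a[0]!='_'],[a for a in dir(readout) if a[0]!='_'])
t=cam("top"); s=cam("scene"); w=cam("wrist")
print({k:t[k] for k in t if k not in("img","bgr","A","P")}.keys(), w["mount"], w["fx"])
a=cv2.resize(t["bgr"][130:260,90:400],None,fx=2.55,fy=2.55,interpolation=cv2.INTER_CUBIC)
b=cv2.resize(s["bgr"][90:220,270:400],None,fx=2,fy=2,interpolation=cv2.INTER_CUBIC)
e=cv2.resize(s["bgr"][165:295,100:290],None,fx=2,fy=2,interpolation=cv2.INTER_CUBIC)
im=np.zeros((600,800,3),np.uint8); im[:a.shape[0],:a.shape[1]]=a
im[335:595,0:260]=b; im[335:595,270:650]=e
cv2.imwrite("pics/crop1.png",im)
for u,v in [(289,155),(338,155),(289,277),(338,277)]: print("carrier z.059",onz(t,u,v,.059).round(3))
for u,v in [(174,155),(170,245),(133,245)]: print("rack",onz(t,u,v,.0).round(3))
print("logger",onz(t,221,215,.018).round(3))
E
```

```text
['MotionError', 'grip_point_offset'] ['read_state']
dict_keys(['fx', 'fy', 'cx', 'cy', 'position', 'attitude']) [[-6.70445662e-04  9.65041218e-01  2.62097305e-01  6.75149761e-02]
 [ 9.99999682e-01  7.60236317e-04 -2.41184977e-04 -3.42732825e-04]
 [-4.32009334e-04  2.62097060e-01 -9.65041421e-01 -1.42420261e-01]
 [ 0.00000000e+00  0.00000000e+00  0.00000000e+00  1.00000000e+00]] 299.9513686591455
carrier z.059 [ 0.69  -0.16   0.059]
carrier z.059 [ 0.691 -0.293  0.059]
carrier z.059 [ 0.364 -0.156  0.059]
carrier z.059 [ 0.365 -0.282  0.059]
rack [0.705 0.166 0.   ]
rack [0.446 0.165 0.   ]
rack [0.445 0.267 0.   ]
logger [0.529 0.025 0.018]
```

View pics/crop1.png

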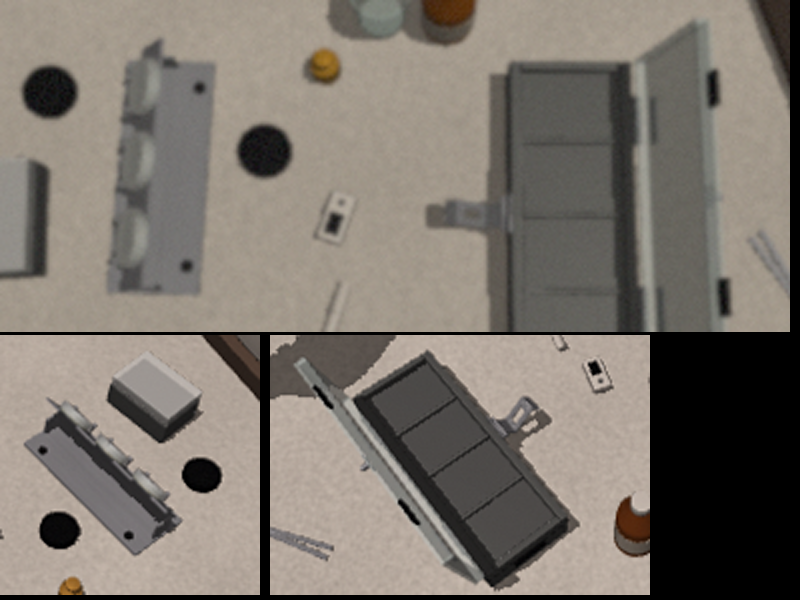

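Run:
```python
from h import *
t=cam("top"); k=2.55
f=lambda x,y:(90+x/k-.3,130+y/k-.3)
for n,p in dict(TR=(215,62),BR=(200,293),BL=(108,293)).items(): print(n,onz(t,*f(*p),.003).round(4))
for p in [(199,88),(187,266)]: print("hole",onz(t,*f(*p),.003).round(4))
g=t["bgr"].astype(int)
# bright lids
sub=g[145:250,130:160].min(2); print(np.percentile(sub,[10,50,80,90,97]))
m=((sub>165)*255).astype(np.uint8)
n,l,st,ce=cv2.connectedComponentsWithStats(m)
for i in range(1,n):
    if st[i,4]>40: print("lid",st[i],ce[i]+[130,145],onz(t,ce[i][0]+130,ce[i][1]+145,.0836).round(4))
# logger
w=((g[195:235,205:240].min(2)>185)*255).astype(np.uint8); w=cv2.morphologyEx(w,cv2.MORPH_CLOSE,np.ones((5,5)))
c=max(cv2.findContours(w,0,1)[0],key=cv2.contourArea)
b=cv2.boxPoints(cv2.minAreaRect(c))+[205,195]; print(np.array([onz(t,*q,.018)[:2] for q in b]).round(4)); print(np.mean([onz(t,*q,.018)[:2] for q in b],0))
# carrier front wall top corners & ribs
for nme,p,z in [("frontL",(510,64),.059),("innerfrontTop",(516,68),.059),("rib1",(560,143),.053),("rib0",(560,217),.053),("rib-1",(575,291),.053),("hasp end",(447,212),.06),("haspbase",(508,212),.055)]: print(nme,onz(t,*f(*p),z).round(4))
im=cv2.resize(t["bgr"][140:290,125:375],None,fx=3.2,fy=3.2,interpolation=cv2.INTER_NEAREST); cv2.imwrite("pics/top_z.png",im)
```

```text
TR [0.7068 0.1659 0.003 ]
BR [0.4472 0.1697 0.003 ]
BL [0.4461 0.269  0.003 ]
hole [0.6762 0.1825 0.003 ]
hole [0.4761 0.1853 0.003 ]
[ 91.   115.   137.   140.   142.53]Traceback (most recent call last):
  File "<stdin>", line 15, in <module>
ValueError: max() iterable argument is empty
```

Run:
```python
from h import *
t=cam("top"); k=2.55
f=lambda x,y:(90+x/k-.3,130+y/k-.3)
g=t["bgr"].astype(int)
w=((g[195:235,205:240].min(2)>150)*255).astype(np.uint8); print(np.percentile(g[195:235,205:240].min(2),[50,90,97,99.5]))
w=((g[195:235,205:240].min(2)>np.percentile(g[195:235,205:240].min(2),95.5))*255).astype(np.uint8); w=cv2.morphologyEx(w,cv2.MORPH_CLOSE,np.ones((5,5)))
c=max(cv2.findContours(w,0,1)[0],key=cv2.contourArea)
b=cv2.boxPoints(cv2.minAreaRect(c))+[205,195]; P=np.array([onz(t,*q,.018)[:2] for q in b]); print(P.round(4),P.mean(0))
for nme,p,z in [("frontL",(510,64),.059),("innerfrontTop",(516,68),.059),("rib1",(560,143),.053),("rib0",(560,217),.053),("rib-1",(575,291),.053),("hasp end",(447,212),.06),("haspbase",(508,212),.055)]: print(nme,onz(t,*f(*p),z).round(4))
for p in [(148,85),(139,160),(130,237)]: print("lid",onz(t,*f(*p),.0836).round(4))
im=cv2.resize(t["bgr"][140:290,125:375],None,fx=3.2,fy=3.2,interpolation=cv2.INTER_NEAREST); cv2.imwrite("pics/top_z.png",im)
```

```text
[138.    142.    146.    154.005]
[[0.5299 0.0348]
 [0.5576 0.0264]
 [0.5508 0.0055]
 [0.5231 0.014 ]] [0.54035347 0.02015611]
frontL [ 0.6903 -0.1614  0.059 ]
innerfrontTop [ 0.6859 -0.1678  0.059 ]
rib1 [ 0.6055 -0.214   0.053 ]
rib0 [ 0.5264 -0.2124  0.053 ]
rib-1 [ 0.4497 -0.2262  0.053 ]
hasp end [ 0.5294 -0.0942  0.06  ]
haspbase [ 0.5308 -0.158   0.055 ]
lid [0.6563 0.2184 0.0836]
lid [0.5765 0.2227 0.0836]
lid [0.497  0.2268 0.0836]
```

View pics/top_z.png

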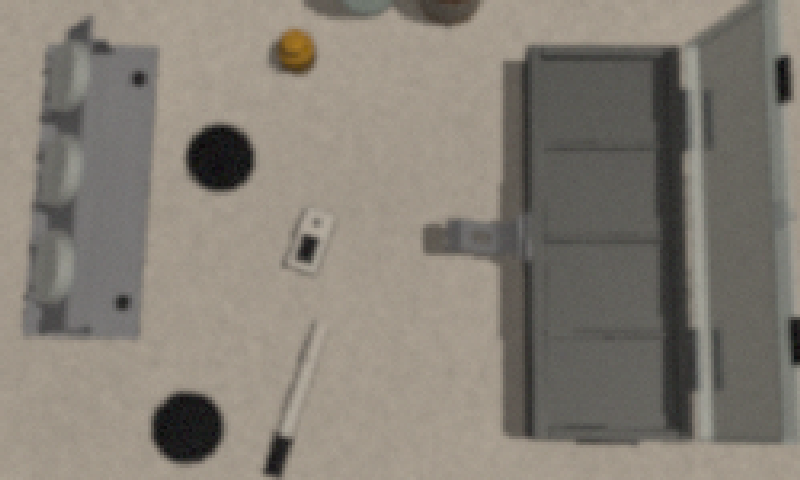

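```bash
cat >> h.py <<'E'
def plan(wps, start=None):
    """wps: (pos, rpy, grip). Prints calls: shift (shares of .1 m), turn (shares of pi), rows."""
    s=readout.read_state()
    p,A=(s["tcp_pos"],rot(s["tool_rot"])) if start is None else start
    for pos,rpy,g in wps:
        B=rot(rpy); pos=np.asarray(pos,float)
        while 1:
            d=A.T@(pos-p)/.1; rv=R.from_matrix(A.T@B).as_rotvec()/np.pi
            k=min(1,.99/max(1e-9,np.abs(d).max())); d=np.round(d*k,3); rv=np.round(rv*k,4)
            n=int(np.ceil(max(np.linalg.norm(d)*.1/.05,np.linalg.norm(rv)*180/8.59)))+1
            print(f"g{g} t{d.tolist()} r{rv.tolist()} x{n}")
            p=p+A@d*.1; A=A@R.from_rotvec(rv*np.pi).as_matrix()
            if k==1: break
    return p,A
def st():
    s=readout.read_state(); print("t",round(s["clock"],2),"p",s["tcp_pos"].round(4),"rpy",s["tool_rot"].round(2),"q",s["q"].round(0),"F",s["force"].round(1),"gap",round(s["finger_gap"],4),"gf",round(s["gripper_force"],1))
E
python3 - <<'E'
from h import *
plan([((.28,-.30,.27),(180,0,10),.4),((.40,-.10,.25),(180,0,0),.4),((.5765,.155,.165),(-145,0,0),.4)])
E
```

```text
g0.4 t[0.99, -0.957, -0.262] r[-0.0001, 0.0, 0.0454] x4
g0.4 t[0.405, -0.522, -0.126] r[-0.0, 0.0, 0.0218] x3
g0.4 t[0.86, -0.99, 0.112] r[-0.0, 0.0, 0.0313] x4
g0.4 t[0.591, -0.833, 0.088] r[-0.0, 0.0, 0.0243] x4
g0.4 t[0.685, -0.99, 0.33] r[0.0755, 0.0, -0.0] x4
g0.4 t[0.767, -0.99, 0.619] r[0.0845, 0.0, -0.0] x4
g0.4 t[0.313, -0.324, 0.35] r[0.0344, 0.0, -0.0] x3
```

Call:
drive_tool(
  deltas=[
    {"gripper": 0.4,"translation": [0.99,-0.957,-0.262],"delta_rot": [0,0,0.0454]},
    {"gripper": 0.4,"translation": [0.99,-0.957,-0.262],"delta_rot": [0,0,0.0454]},
    {"gripper": 0.4,"translation": [0.99,-0.957,-0.262],"delta_rot": [0,0,0.0454]},
    {"gripper": 0.4,"translation": [0.99,-0.957,-0.262],"delta_rot": [0,0,0.0454]},
  ],
  grip_force=30,
)

```text
clock: 0.75
tcp_pos: [0.2544, -0.3573, 0.2588]
tool_rot: [180.0, -0.1, 14.1]
force: [-0.5, -0.0, 0.6]
finger_gap: 0.051
gripper_force: 0.0
```

Call:
drive_tool(
  deltas=[
    {"gripper": 0.4,"translation": [0.86,-0.99,0.0],"delta_rot": [0,0,0.03]},
    {"gripper": 0.4,"translation": [0.86,-0.99,0.0],"delta_rot": [0,0,0.03]},
    {"gripper": 0.4,"translation": [0.86,-0.99,0.0],"delta_rot": [0,0,0.03]},
    {"gripper": 0.4,"translation": [0.86,-0.99,0.0],"delta_rot": [0,0,0.03]},
  ],
)

```text
clock: 1.15
tcp_pos: [0.3139, -0.2414, 0.2576]
tool_rot: [-180.0, -0.0, 8.7]
force: [-0.5, -0.1, 0.4]
finger_gap: 0.051
gripper_force: 0.0
```

Call:
drive_tool(
  deltas=[
    {"gripper": 0.4,"translation": [0.86,-0.99,0.0],"delta_rot": [0,0,0.03]},
    {"gripper": 0.4,"translation": [0.86,-0.99,0.0],"delta_rot": [0,0,0.03]},
    {"gripper": 0.4,"translation": [0.86,-0.99,0.0],"delta_rot": [0,0,0.03]},
    {"gripper": 0.4,"translation": [0.86,-0.99,0.0],"delta_rot": [0,0,0.03]},
  ],
)

```text
clock: 1.55
tcp_pos: [0.3849, -0.1315, 0.2573]
tool_rot: [-180.0, -0.0, 3.3]
force: [-0.3, -0.2, -0.2]
finger_gap: 0.0511
gripper_force: 0.0
```

Run:
```python
from h import *
st()
plan([((.5765,.155,.165),(-145,0,0),.4)])
```

```text
t 1.55 p [ 0.3849 -0.1315  0.2573] rpy [-1.7998e+02 -2.0000e-02  3.3300e+00] q [-19.   1. -11.  77.   0. 158.] F [-0.3 -0.2 -0.2] gap 0.0511 gf 0.0
g0.4 t[0.749, -0.99, 0.333] r[0.07, 0.002, 0.0065] x4
g0.4 t[0.792, -0.99, 0.597] r[0.0763, 0.0022, 0.007] x4
g0.4 t[0.482, -0.526, 0.518] r[0.048, 0.0013, 0.0045] x3
```

Run:
```python
from h import *
s=plan([((.44,-.05,.25),(180,0,100),.4),((.50,.05,.24),(180,0,180),.4)])
plan([((.5765,.155,.165),(145,0,180),.4)],s)
```

```text
g0.4 t[0.597, -0.781, 0.074] r[0.0, -0.0002, -0.5371] x13
g0.4 t[0.881, 0.765, 0.1] r[0.0, 0.0, -0.4444] x11
g0.4 t[-0.721, 0.99, 0.707] r[-0.1833, 0.0, -0.0] x5
g0.4 t[-0.044, 0.027, 0.069] r[-0.0111, 0.0, -0.0] x2
```

Call:
drive_tool(
  deltas=[
    {"gripper": 0.4,"translation": [0.6,-0.78,0.07],"delta_rot": [0,0,-0.537]},
    {"gripper": 0.4,"translation": [0.6,-0.78,0.07],"delta_rot": [0,0,-0.537]},
    {"gripper": 0.4,"translation": [0.6,-0.78,0.07],"delta_rot": [0,0,-0.537]},
    {"gripper": 0.4,"translation": [0.6,-0.78,0.07],"delta_rot": [0,0,-0.537]},
    {"gripper": 0.4,"translation": [0.6,-0.78,0.07],"delta_rot": [0,0,-0.537]},
    {"gripper": 0.4,"translation": [0.6,-0.78,0.07],"delta_rot": [0,0,-0.537]},
    {"gripper": 0.4,"translation": [0.6,-0.78,0.07],"delta_rot": [0,0,-0.537]},
    {"gripper": 0.4,"translation": [0.6,-0.78,0.07],"delta_rot": [0,0,-0.537]},
    {"gripper": 0.4,"translation": [0.6,-0.78,0.07],"delta_rot": [0,0,-0.537]},
    {"gripper": 0.4,"translation": [0.6,-0.78,0.07],"delta_rot": [0,0,-0.537]},
    {"gripper": 0.4,"translation": [0.6,-0.78,0.07],"delta_rot": [0,0,-0.537]},
    {"gripper": 0.4,"translation": [0.6,-0.78,0.07],"delta_rot": [0,0,-0.537]},
    {"gripper": 0.4,"translation": [0.6,-0.78,0.07],"delta_rot": [0,0,-0.537]},
  ],
)

```text
clock: 2.85
tcp_pos: [0.4389, -0.0532, 0.2504]
tool_rot: [-180.0, 0.0, 99.8]
force: [0.3, 0.0, -0.5]
finger_gap: 0.0512
gripper_force: 0.0
```

Call:
drive_tool(
  deltas=[
    {"gripper": 0.4,"translation": [0.88,0.765,0.1],"delta_rot": [0,0,-0.444]},
    {"gripper": 0.4,"translation": [0.88,0.765,0.1],"delta_rot": [0,0,-0.444]},
    {"gripper": 0.4,"translation": [0.88,0.765,0.1],"delta_rot": [0,0,-0.444]},
    {"gripper": 0.4,"translation": [0.88,0.765,0.1],"delta_rot": [0,0,-0.444]},
    {"gripper": 0.4,"translation": [0.88,0.765,0.1],"delta_rot": [0,0,-0.444]},
    {"gripper": 0.4,"translation": [0.88,0.765,0.1],"delta_rot": [0,0,-0.444]},
    {"gripper": 0.4,"translation": [0.88,0.765,0.1],"delta_rot": [0,0,-0.444]},
    {"gripper": 0.4,"translation": [0.88,0.765,0.1],"delta_rot": [0,0,-0.444]},
    {"gripper": 0.4,"translation": [0.88,0.765,0.1],"delta_rot": [0,0,-0.444]},
    {"gripper": 0.4,"translation": [0.88,0.765,0.1],"delta_rot": [0,0,-0.444]},
    {"gripper": 0.4,"translation": [0.88,0.765,0.1],"delta_rot": [0,0,-0.444]},
  ],
)

```text
clock: 3.95
tcp_pos: [0.4995, 0.047, 0.2404]
tool_rot: [-180.0, -0.0, 179.6]
force: [-0.0, -0.0, 0.1]
finger_gap: 0.051
gripper_force: 0.0
```

Call:
drive_tool(
  deltas=[
    {"gripper": 0.4,"translation": [-0.75,0.99,0.72],"delta_rot": [-0.194,0,0]},
    {"gripper": 0.4,"translation": [-0.75,0.99,0.72],"delta_rot": [-0.194,0,0]},
    {"gripper": 0.4,"translation": [-0.75,0.99,0.72],"delta_rot": [-0.194,0,0]},
    {"gripper": 0.4,"translation": [-0.75,0.99,0.72],"delta_rot": [-0.194,0,0]},
    {"gripper": 0.4,"translation": [-0.75,0.99,0.72],"delta_rot": [-0.194,0,0]},
    {"gripper": 0.4,"translation": [-0.75,0.99,0.72],"delta_rot": [-0.194,0,0]},
    {"gripper": 0.4,"translation": [-0.75,0.99,0.72],"delta_rot": [-0.194,0,0]},
  ],
)

```text
clock: 4.65
tcp_pos: [0.5752, 0.1462, 0.1693]
tool_rot: [145.2, 0.0, 179.7]
force: [0.4, 0.3, -0.4]
finger_gap: 0.0512
gripper_force: 0.0
```

Run:
```python
from h import *
st()
w=cam("wrist"); cv2.imwrite("pics/w1.png",w["bgr"])
for y in (-80,0,80):
    x=.5765-y*1e-3
    for n in (0,.015): print(np.round(pix(w,np.array([x,.212+y*1.4e-5,.075])+np.array([0,-.574,.819])*.03+n*np.array([0,.819,.574])),0))
```

```text
t 4.65 p [0.5752 0.1462 0.1693] rpy [1.4522e+02 5.0000e-02 1.7965e+02] q [-3. 22. -6. 64. 35. -3.] F [ 0.4  0.3 -0.4] gap 0.0512 gf 0.0
[252. 289.]
[270. 289.]
[253. 199.]
[272. 199.]
[253.  92.]
[274.  92.]
```

View pics/w1.png

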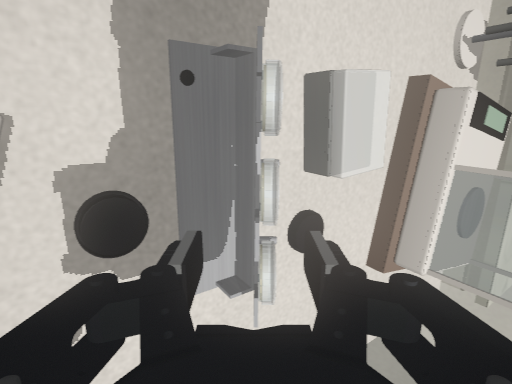

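Run:
```python
from h import *
w=cam("wrist")
N=np.array([0,.819,.574]);U=np.array([0,-.574,.819])
for y in (-80,0,80):
    c=np.array([.5765-y*1e-3,.212+y*1.4e-5,.075])
    for up in (0,.03): 
      a=[np.round(pix(w,c+n*N+up*U),1) for n in (0,.005,.015)]; print(y,up,a, [np.round(pix(w,c+.015*N+e*np.array([1,0,0]))[1],1) for e in(-.03,.03)])
g=cv2.cvtColor(w["bgr"],cv2.COLOR_BGR2GRAY)
for v in (75,97,120,175,192,210,265,285): print(v,g[v,246:294:2])
print([g[50:310:4,u].tolist() for u in (268,272)])
```

```text
-80 0 [array([251.6, 270.5]), array([256.8, 270.5]), array([267.3, 270.5])] [np.float64(241.5), np.float64(297.9)]
-80 0.03 [array([251.3, 288.5]), array([257.1, 288.5]), array([268.8, 288.5])] [np.float64(241.5), np.float64(297.9)]
0 0 [array([252.2, 189.1]), array([257.8, 189.1]), array([269.1, 189.1])] [np.float64(155.2), np.float64(221.0)]
0 0.03 [array([251.9, 198.7]), array([258.2, 198.7]), array([270.9, 198.7])] [np.float64(155.2), np.float64(221.0)]
80 0 [array([252.8,  94. ]), array([259.,  94.]), array([271.2,  93.9])] [np.float64(53.9), np.float64(131.4)]
80 0.03 [array([252.6,  91.8]), array([259.6,  91.7]), array([273.5,  91.7])] [np.float64(53.9), np.float64(131.4)]
75 [106 107 108 108 116 101  97 103 155 172 194 204 205 205 204 165 155 188
 203 208 210 208 211 213]
97 [104 107 106 109 116 122 126 146 177 189 215 223 224 227 200 174 167 198
 208 205 210 211 212 210]
120 [104 106 106 110 117 121 125 147 159 161 192 192 193 202 171 156 172 202
 212 211 207 207 207 211]
175 [106 107 109 114 116 124 130 164 174 191 198 198 204 179 157 178 203 210
 208 210 212 212 210 203]
1
[... 365 characters left out ...]
164 205 211 213 214
 211 213 212 213 214 217]
[[203, 206, 208, 193, 194, 199, 203, 208, 211, 218, 220, 222, 223, 214, 212, 204, 202, 194, 193, 176, 157, 184, 211, 213, 211, 211, 210, 197, 172, 184, 195, 196, 205, 207, 215, 215, 223, 219, 218, 211, 207, 202, 192, 183, 212, 216, 210, 117, 172, 162, 180, 195, 199, 209, 214, 220, 225, 225, 222, 217, 212, 205, 194, 187, 212], [207, 212, 209, 193, 192, 196, 204, 208, 212, 218, 221, 226, 227, 220, 218, 209, 209, 203, 198, 187, 170, 185, 213, 208, 213, 211, 212, 200, 169, 175, 179, 179, 178, 174, 179, 179, 175, 175, 174, 175, 172, 174, 167, 170, 212, 212, 212, 154, 144, 146, 150, 154, 156, 154, 161, 161, 164, 168, 165, 165, 172, 175, 181, 192, 216]]
```

Run:
```python
from h import *
s=plan([((.6575,.170,.155),(145,0,179.2),.4),((.6575,.222,.0818),(145,0,179.2),.4)])
```

```text
g0.4 t[-0.822, 0.108, 0.256] r[-0.0009, -0.0012, 0.0028] x3
g0.4 t[0.007, 0.006, 0.898] r[-0.0, 0.0, -0.0] x3
```

Call:
drive_tool(
  deltas=[
    {"gripper": 0.4,"translation": [-0.822,0.108,0.256],"delta_rot": [-0.001,-0.001,0.003]},
    {"gripper": 0.4,"translation": [-0.822,0.108,0.256],"delta_rot": [-0.001,-0.001,0.003]},
    {"gripper": 0.4,"translation": [-0.822,0.108,0.256],"delta_rot": [-0.001,-0.001,0.003]},
    {"gripper": 0.4,"translation": [-0.822,0.108,0.256],"delta_rot": [-0.001,-0.001,0.003]},
  ],
  grip_force=30,
)

```text
clock: 5.15
tcp_pos: [0.6571, 0.1706, 0.1539]
tool_rot: [144.9, -0.2, 179.2]
force: [-1.1, 0.2, 1.1]
finger_gap: 0.0514
gripper_force: 0.0
```

Call:
drive_tool(
  deltas=[
    {"gripper": 0.4,"translation": [0,0,0.3],"delta_rot": [0,0,0]},
    {"gripper": 0.4,"translation": [0,0,0.6],"delta_rot": [0,0,0]},
    {"gripper": 0.4,"translation": [0,0,0.898],"delta_rot": [0,0,0]},
    {"gripper": 0.4,"translation": [0,0,0.898],"delta_rot": [0,0,0]},
    {"gripper": 0.4,"translation": [0,0,0.898],"delta_rot": [0,0,0]},
  ],
)

```text
clock: 5.65
tcp_pos: [0.6568, 0.2215, 0.0811]
tool_rot: [144.9, -0.2, 179.2]
force: [-0.0, 0.0, 0.4]
finger_gap: 0.0512
gripper_force: 0.0
```

Run:
```python
from h import *
st(); w=cam("wrist"); cv2.imwrite("pics/w2.png",w["bgr"])
```

```text
t 5.65 p [0.6568 0.2215 0.0811] rpy [ 1.4491e+02 -1.7000e-01  1.7922e+02] q [ 4. 33. -2. 52. 35.  6.] F [-0.   0.   0.4] gap 0.0512 gf 0.0
```

View pics/w2.png

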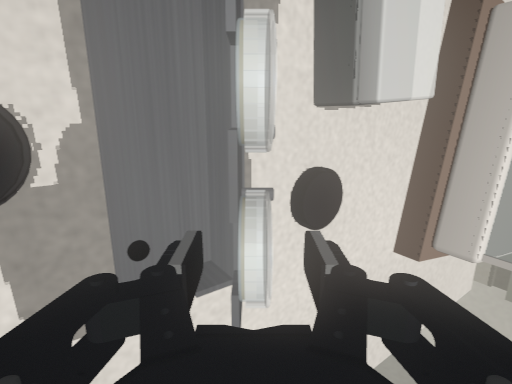

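Run:
```python
from h import *
w=cam("wrist"); s=readout.read_state(); T=rot(s["tool_rot"])
print("tcp",pix(w,s["tcp_pos"]),"grip",pix(w,s["tcp_pos"]-.019*T[:,2]))
U=np.array([0,-.574,.819]);N=np.array([0,.819,.574])
for x in(.6575,.5785): 
  for up in (0,.03): print(x,up,[np.round(pix(w,np.array([x,.2175,.075])+up*U+n*N),0) for n in(0,.015)],[np.round(pix(w,np.array([x+e,.2175,.075]))[1]) for e in(-.03,.03)])
```

```text
tcp (np.float64(252.0101403617453), np.float64(244.45217847616624)) grip (np.float64(251.85344232731987), np.float64(262.34032141969715))
0.6575 0 [array([239., 240.]), array([268., 240.])] [np.float64(185.0), np.float64(290.0)]
0.6575 0.03 [array([236., 270.]), array([271., 269.])] [np.float64(185.0), np.float64(290.0)]
0.5785 0 [array([235.,  80.]), array([268.,  79.])] [np.float64(5.0), np.float64(146.0)]
0.5785 0.03 [array([230.,  72.]), array([272.,  71.])] [np.float64(5.0), np.float64(146.0)]
```

Call:
drive_tool(
  deltas=[
    {"gripper": 1.0,"translation": [0,0,0],"delta_rot": [0,0,0]},
    {"gripper": 1.0,"translation": [0,0,0],"delta_rot": [0,0,0]},
    {"gripper": 1.0,"translation": [0,0,0],"delta_rot": [0,0,0]},
    {"gripper": 1.0,"translation": [0,0,0],"delta_rot": [0,0,0]},
    {"gripper": 1.0,"translation": [0,0,0],"delta_rot": [0,0,0]},
    {"gripper": 1.0,"translation": [0,0,0],"delta_rot": [0,0,0]},
    {"gripper": 1.0,"translation": [0,0,0],"delta_rot": [0,0,0]},
    {"gripper": 1.0,"translation": [0,0,0],"delta_rot": [0,0,0]},
  ],
)

```text
clock: 6.55
tcp_pos: [0.6583, 0.2214, 0.0817]
tool_rot: [144.8, -0.1, 179.2]
force: [-0.3, 0.5, 6.3]
finger_gap: 0.0137
gripper_force: 35.8
```

Run:
```python
from h import *
N=np.array([0,.819,.574]);U=np.array([0,-.574,.819])
p=readout.read_state()["tcp_pos"]
s=plan([(p+.003*N,(145,0,179.2),1),(p+.003*N+.098*U,(145,0,179.2),1)])
s=plan([((.65,.05,.24),(180,0,180),1),((.6455,-.10,.20),(-125,0,180),1)],s)
```

```text
g1 t[0.0, 0.03, 0.0] r[0.0011, -0.0002, -0.0004] x2
g1 t[-0.008, -0.0, -0.98] r[0.0, 0.0, -0.0] x3
g1 t[0.051, -0.402, -0.99] r[0.148, 0.0011, -0.0033] x5
g1 t[0.019, -0.251, -0.221] r[0.0464, 0.0003, -0.001] x2
g1 t[0.029, -0.99, 0.264] r[0.2017, -0.0, -0.0] x6
g1 t[0.015, -0.331, 0.411] r[0.1039, -0.0, -0.0] x4
```

Call:
drive_tool(
  deltas=[
    {"gripper": 1,"translation": [0,0.03,0],"delta_rot": [0,0,0]},
    {"gripper": 1,"translation": [0,0.03,-0.15],"delta_rot": [0,0,0]},
    {"gripper": 1,"translation": [0,0.03,-0.4],"delta_rot": [0,0,0]},
    {"gripper": 1,"translation": [0,0.03,-0.7],"delta_rot": [0,0,0]},
    {"gripper": 1,"translation": [0,0.03,-0.98],"delta_rot": [0,0,0]},
    {"gripper": 1,"translation": [0,0.03,-0.98],"delta_rot": [0,0,0]},
  ],
)

```text
clock: 7.15
tcp_pos: [0.659, 0.1655, 0.1655]
tool_rot: [144.9, 0.1, 179.0]
force: [0.7, -0.3, -1.0]
finger_gap: 0.0136
gripper_force: 35.0
```

Call:
drive_tool(
  deltas=[
    {"gripper": 1,"translation": [0.05,-0.4,-0.99],"delta_rot": [0.148,0.001,-0.003]},
    {"gripper": 1,"translation": [0.05,-0.4,-0.99],"delta_rot": [0.148,0.001,-0.003]},
    {"gripper": 1,"translation": [0.05,-0.4,-0.99],"delta_rot": [0.148,0.001,-0.003]},
    {"gripper": 1,"translation": [0.05,-0.4,-0.99],"delta_rot": [0.148,0.001,-0.003]},
    {"gripper": 1,"translation": [0.05,-0.4,-0.99],"delta_rot": [0.148,0.001,-0.003]},
  ],
)

```text
clock: 7.65
tcp_pos: [0.6505, 0.0796, 0.219]
tool_rot: [171.4, -0.2, 179.9]
force: [-0.6, -0.4, -1.0]
finger_gap: 0.0139
gripper_force: 35.0
```

Call:
drive_tool(
  deltas=[
    {"gripper": 1,"translation": [0.04,-0.99,-0.1],"delta_rot": [0.2,0,0]},
    {"gripper": 1,"translation": [0.04,-0.99,-0.1],"delta_rot": [0.2,0,0]},
    {"gripper": 1,"translation": [0.04,-0.99,-0.1],"delta_rot": [0.2,0,0]},
    {"gripper": 1,"translation": [0.04,-0.99,-0.1],"delta_rot": [0.2,0,0]},
    {"gripper": 1,"translation": [0.04,-0.99,-0.1],"delta_rot": [0.2,0,0]},
    {"gripper": 1,"translation": [0.04,-0.99,-0.1],"delta_rot": [0.2,0,0]},
  ],
)

```text
clock: 8.25
tcp_pos: [0.6455, -0.0203, 0.2123]
tool_rot: [-152.6, -0.5, 179.8]
force: [0.3, -0.6, -0.4]
finger_gap: 0.0139
gripper_force: 35.0
```

Run:
```python
from h import *
st(); w=cam("wrist"); cv2.imwrite("pics/w3.png",w["bgr"])
plan([((.6455,-.12,.20),(-125,0,180),1)])
```

```text
t 8.25 p [ 0.6455 -0.0203  0.2123] rpy [-152.64   -0.46  179.82] q [ 11.  30.  16.  82. -27.  12.] F [ 0.3 -0.6 -0.4] gap 0.0139 gf 35.0
g1 t[-0.002, -0.818, 0.573] r[0.1537, -0.0024, 0.0003] x5
```

View pics/w3.png

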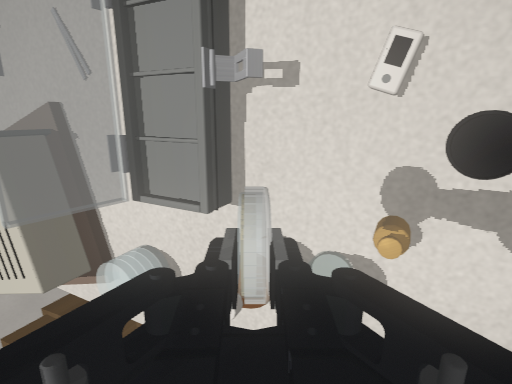

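Run:
```python
from h import *
w=cam("wrist")
for n,u,v,z in [("outer far front corner top",215,210,.059),("rib far, mid",166,138.5,.053),("rib mid",165,72,.053),("back inner far",136,200,.059),("front wall outer line",217,150,.059),("front inner line",200,150,.059),("back inner line", 133,150,.059),("hasp tab end",262,62,.06),("hasp tab side",262,50,.06),("hasp side",262,77,.06)]: print(n,onz(w,u,v,z).round(4))
for n,u,v in [("log",412,29),("log",372,88),("log",424,35),("log",393,95)]: print(n,onz(w,u,v,.015).round(4))
```

```text
outer far front corner top [ 0.6915 -0.1511  0.059 ]
rib far, mid [ 0.6105 -0.2254  0.053 ]
rib mid [ 0.5333 -0.2193  0.053 ]
back inner far [ 0.6964 -0.2832  0.059 ]
front wall outer line [ 0.6201 -0.1455  0.059 ]
front inner line [ 0.6213 -0.1691  0.059 ]
back inner line [ 0.6269 -0.279   0.059 ]
hasp tab end [ 0.5329 -0.0897  0.06  ]
hasp tab side [ 0.5223 -0.0897  0.06  ]
hasp side [ 0.5465 -0.0896  0.06  ]
log [0.5088 0.0356 0.015 ]
log [0.5571 0.0069 0.015 ]
log [0.5147 0.0456 0.015 ]
log [0.5641 0.0262 0.015 ]
```

Run:
```python
from h import *
plan([((.647,-.10,.19),(-140,0,179.5),1),((.647,-.19,.15),(-125,0,179.5),1),((.647,-.243,.12),(-125,0,179.5),1),((.647,-.243,.074),(-125,0,179.5),1)])
```

```text
g1 t[-0.014, -0.583, 0.575] r[0.0703, -0.0005, 0.0017] x3
g1 t[-0.008, -0.433, 0.885] r[0.0833, -0.0, 0.0] x3
g1 t[-0.005, -0.058, 0.606] r[0.0, -0.0, 0.0] x3
g1 t[0.0, 0.377, 0.264] r[0.0, -0.0, 0.0] x2
```

Call:
drive_tool(
  deltas=[
    {"gripper": 1,"translation": [-0.014,-0.583,0.575],"delta_rot": [0.07,-0.001,0.002]},
    {"gripper": 1,"translation": [-0.014,-0.583,0.575],"delta_rot": [0.07,-0.001,0.002]},
    {"gripper": 1,"translation": [-0.014,-0.583,0.575],"delta_rot": [0.07,-0.001,0.002]},
  ],
)

```text
clock: 8.65
tcp_pos: [0.6455, -0.103, 0.1888]
tool_rot: [-139.9, -0.1, 179.3]
force: [0.3, 0.5, -0.6]
finger_gap: 0.0141
gripper_force: 35.0
```

Call:
drive_tool(
  deltas=[
    {"gripper": 1,"translation": [-0.008,-0.433,0.885],"delta_rot": [0.083,0,0]},
    {"gripper": 1,"translation": [-0.008,-0.433,0.885],"delta_rot": [0.083,0,0]},
    {"gripper": 1,"translation": [-0.008,-0.433,0.885],"delta_rot": [0.083,0,0]},
    {"gripper": 1,"translation": [-0.008,-0.433,0.885],"delta_rot": [0.083,0,0]},
  ],
)

```text
clock: 9.05
tcp_pos: [0.6472, -0.1908, 0.1513]
tool_rot: [-125.1, 0.2, 179.4]
force: [-0.4, 0.6, 1.2]
finger_gap: 0.0137
gripper_force: 35.1
```

Call:
drive_tool(
  deltas=[
    {"gripper": 1,"translation": [-0.005,-0.058,0.606],"delta_rot": [0,0,0]},
    {"gripper": 1,"translation": [-0.005,-0.058,0.606],"delta_rot": [0,0,0]},
    {"gripper": 1,"translation": [-0.005,-0.058,0.606],"delta_rot": [0,0,0]},
    {"gripper": 1,"translation": [-0.005,-0.058,0.606],"delta_rot": [0,0,0]},
  ],
)

```text
clock: 9.45
tcp_pos: [0.6489, -0.2425, 0.1235]
tool_rot: [-125.0, 0.4, 179.5]
force: [0.0, -0.4, -0.5]
finger_gap: 0.0139
gripper_force: 35.1
```

Run:
```python
from h import *
st(); w=cam("wrist"); cv2.imwrite("pics/w4.png",w["bgr"])
plan([((.647,-.243,.074),(-125,0,179.5),1)])
```

```text
t 9.45 p [ 0.6489 -0.2425  0.1235] rpy [-125.02    0.39  179.52] q [  1.  35.  -4.  53. -55.   2.] F [ 0.  -0.4 -0.5] gap 0.0139 gf 35.1
g1 t[0.024, 0.4, 0.291] r[0.0, 0.0015, -0.0016] x2
```

View pics/w4.png

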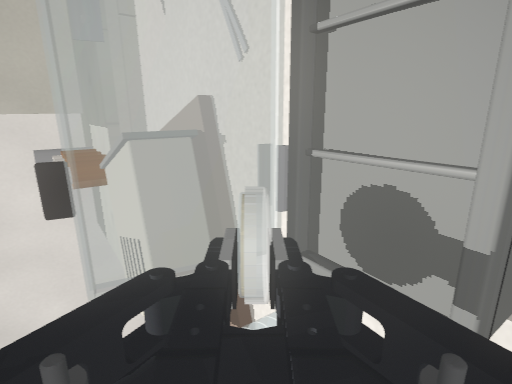

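Run:
```python
from h import *
w=cam("wrist")
for u,v,z in [(313,153,.053),(390,163,.053),(470,174,.053),(318,26,.053),(318,258,.045),(320,200,.045),(489,240,.059),(462,240,.045)]: print(u,v,onz(w,u,v,z).round(4))
```

```text
313 153 [ 0.6113 -0.2693  0.053 ]
390 163 [ 0.611  -0.2129  0.053 ]
470 174 [ 0.6111 -0.1754  0.053 ]
318 26 [ 0.5327 -0.2696  0.053 ]
318 258 [ 0.692  -0.2673  0.045 ]
320 200 [ 0.646  -0.2682  0.045 ]
489 240 [ 0.6362 -0.1625  0.059 ]
462 240 [ 0.6448 -0.1765  0.045 ]
```

Call:
drive_tool(
  deltas=[
    {"gripper": 1,"translation": [0.02,0.2,0.145],"delta_rot": [0,0,0]},
    {"gripper": 1,"translation": [0.02,0.3,0.22],"delta_rot": [0,0,0]},
    {"gripper": 1,"translation": [0.02,0.4,0.291],"delta_rot": [0,0,0]},
    {"gripper": 1,"translation": [0.02,0.4,0.291],"delta_rot": [0,0,0]},
    {"gripper": 1,"translation": [0.02,0.4,0.291],"delta_rot": [0,0,0]},
  ],
)

```text
clock: 10.05
tcp_pos: [0.6462, -0.2438, 0.0723]
tool_rot: [-124.9, 0.2, 179.5]
force: [0.5, -0.4, -0.6]
finger_gap: 0.014
gripper_force: 35.1
```

Call:
drive_tool(
  deltas=[
    {"gripper": 1,"translation": [-0.03,0.012,0.009],"delta_rot": [0,0,0]},
    {"gripper": 0.9,"translation": [-0.03,0.012,0.009],"delta_rot": [0,0,0]},
    {"gripper": 0.7,"translation": [-0.03,0.012,0.009],"delta_rot": [0,0,0]},
    {"gripper": 0.7,"translation": [-0.03,0.012,0.009],"delta_rot": [0,0,0]},
    {"gripper": 0.7,"translation": [-0.03,0.012,0.009],"delta_rot": [0,0,0]},
    {"gripper": 0.7,"translation": [-0.03,0.012,0.009],"delta_rot": [0,0,0]},
  ],
)

```text
clock: 10.65
tcp_pos: [0.649, -0.2441, 0.0709]
tool_rot: [-124.9, 0.2, 179.5]
force: [-0.3, 0.2, 0.1]
finger_gap: 0.0258
gripper_force: 0.1
```

Run:
```python
from h import *
st(); w=cam("wrist"); t=cam("top"); cv2.imwrite("pics/w5.png",np.hstack([cv2.resize(w["bgr"],(480,360)),cv2.resize(t["bgr"][140:260,270:376],(318,360))]))
```

```text
t 10.65 p [ 0.649  -0.2441  0.0709] rpy [-124.92    0.23  179.53] q [  1.  38.  -6.  47. -55.   2.] F [-0.3  0.2  0.1] gap 0.0258 gf 0.1
```

View pics/w5.png

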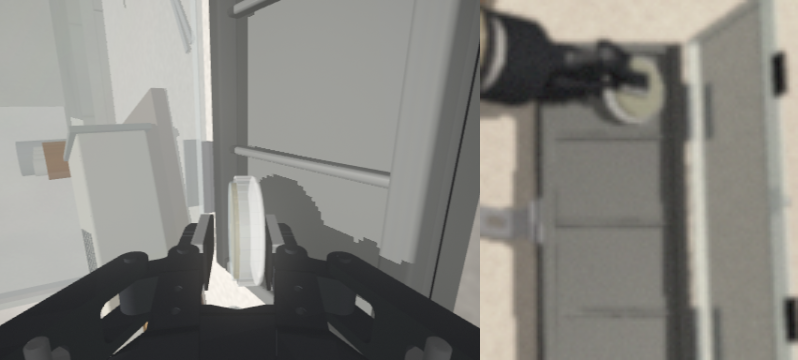

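Call:
drive_tool(
  deltas=[
    {"gripper": 0.7,"translation": [0,0.034,-0.049],"delta_rot": [0,0,0]},
    {"gripper": 0.7,"translation": [0,0.069,-0.098],"delta_rot": [0,0,0]},
    {"gripper": 0.7,"translation": [0,0.103,-0.147],"delta_rot": [0,0,0]},
    {"gripper": 0.7,"translation": [0,0.138,-0.197],"delta_rot": [0,0,0]},
    {"gripper": 0.7,"translation": [0,0.172,-0.246],"delta_rot": [0,0,0]},
    {"gripper": 0.7,"translation": [0,0.2,-0.29],"delta_rot": [0,0,0]},
    {"gripper": 0.7,"translation": [0,0.23,-0.33],"delta_rot": [0,0,0]},
    {"gripper": 0.7,"translation": [0,0.23,-0.38],"delta_rot": [0,0,0]},
    {"gripper": 0.7,"translation": [0,0.23,-0.45],"delta_rot": [0,0,0]},
    {"gripper": 0.7,"translation": [0,0.2,-0.6],"delta_rot": [0,0,0]},
    {"gripper": 0.7,"translation": [0,0.1,-0.98],"delta_rot": [0,0,0]},
    {"gripper": 0.7,"translation": [0,0.1,-0.98],"delta_rot": [0,0,0]},
    {"gripper": 0.7,"translation": [0,0.1,-0.98],"delta_rot": [0,0,0]},
  ],
)

```text
clock: 12.05
tcp_pos: [0.6503, -0.1572, 0.1195]
tool_rot: [-124.9, 0.3, 179.6]
force: [-0.9, -0.2, -0.6]
finger_gap: 0.0259
gripper_force: 0.0
```

Run:
```python
from h import *
st(); w=cam("wrist"); t=cam("top"); cv2.imwrite("pics/w6.png",np.hstack([cv2.resize(w["bgr"],(480,360)),cv2.resize(t["bgr"][140:260,270:376],(318,360))]))
```

```text
t 12.05 p [ 0.6503 -0.1572  0.1195] rpy [-124.94    0.32  179.59] q [  8.  38.   2.  65. -54.  15.] F [-0.9 -0.2 -0.6] gap 0.0259 gf 0.0
```

View pics/w6.png

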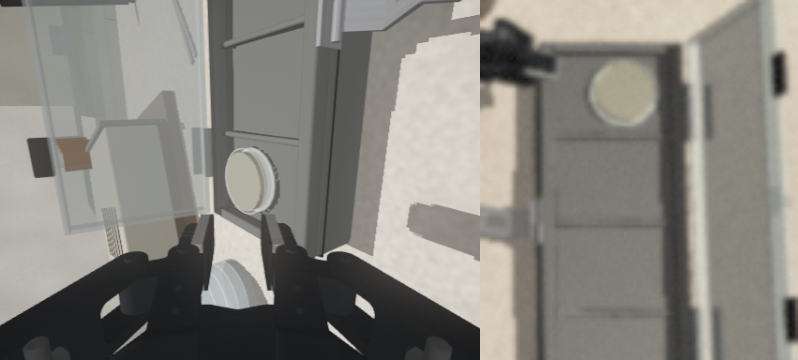

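Run:
```python
from h import *
plan([((.63,-.09,.18),(-145,0,180),.4),((.60,.0,.22),(180,0,180),.4),((.579,.10,.20),(155,0,179.2),.4),((.579,.171,.1555),(145,0,179.2),.4),((.579,.2225,.0818),(145,0,179.2),.4)])
```

```text
g0.4 t[0.196, -0.117, -0.911] r[-0.1115, -0.0011, -0.0026] x4
g0.4 t[0.3, 0.508, -0.844] r[-0.1945, -0.0, -0.0] x6
g0.4 t[0.208, 0.99, 0.198] r[-0.1375, -0.001, 0.0043] x4
g0.4 t[0.003, 0.008, 0.006] r[-0.0014, 0.0, 0.0] x2
g0.4 t[0.01, 0.456, 0.703] r[-0.0555, 0.0, 0.0] x3
g0.4 t[0.007, -0.001, 0.899] r[-0.0, 0.0, 0.0] x3
```

Call:
drive_tool(
  deltas=[
    {"gripper": 0.4,"translation": [0.196,-0.117,-0.911],"delta_rot": [-0.1115,-0.001,-0.003]},
    {"gripper": 0.4,"translation": [0.196,-0.117,-0.911],"delta_rot": [-0.1115,-0.001,-0.003]},
    {"gripper": 0.4,"translation": [0.196,-0.117,-0.911],"delta_rot": [-0.1115,-0.001,-0.003]},
    {"gripper": 0.4,"translation": [0.196,-0.117,-0.911],"delta_rot": [-0.1115,-0.001,-0.003]},
  ],
)

```text
clock: 12.55
tcp_pos: [0.6307, -0.0909, 0.1823]
tool_rot: [-145.1, 0.2, 180.0]
force: [0.2, 0.0, -0.2]
finger_gap: 0.0515
gripper_force: 0.0
```

Call:
drive_tool(
  deltas=[
    {"gripper": 0.4,"translation": [0.3,0.508,-0.844],"delta_rot": [-0.1945,0,0]},
    {"gripper": 0.4,"translation": [0.3,0.508,-0.844],"delta_rot": [-0.1945,0,0]},
    {"gripper": 0.4,"translation": [0.3,0.508,-0.844],"delta_rot": [-0.1945,0,0]},
    {"gripper": 0.4,"translation": [0.3,0.508,-0.844],"delta_rot": [-0.1945,0,0]},
    {"gripper": 0.4,"translation": [0.3,0.508,-0.844],"delta_rot": [-0.1945,0,0]},
    {"gripper": 0.4,"translation": [0.3,0.508,-0.844],"delta_rot": [-0.1945,0,0]},
  ],
)

```text
clock: 13.15
tcp_pos: [0.5994, -0.0017, 0.2184]
tool_rot: [-179.8, -0.3, 179.9]
force: [0.2, -0.2, -0.3]
finger_gap: 0.0511
gripper_force: 0.0
```

Call:
drive_tool(
  deltas=[
    {"gripper": 0.4,"translation": [0.21,0.998,0.2],"delta_rot": [-0.139,-0.001,0.004]},
    {"gripper": 0.4,"translation": [0.21,0.998,0.2],"delta_rot": [-0.139,-0.001,0.004]},
    {"gripper": 0.4,"translation": [0.21,0.998,0.2],"delta_rot": [-0.139,-0.001,0.004]},
    {"gripper": 0.4,"translation": [0.21,0.998,0.2],"delta_rot": [-0.139,-0.001,0.004]},
  ],
)

```text
clock: 13.55
tcp_pos: [0.5772, 0.0997, 0.1969]
tool_rot: [155.0, -0.4, 179.3]
force: [0.9, 0.1, 0.0]
finger_gap: 0.0511
gripper_force: 0.0
```

Call:
drive_tool(
  deltas=[
    {"gripper": 0.4,"translation": [0.01,0.456,0.703],"delta_rot": [-0.0555,0,0]},
    {"gripper": 0.4,"translation": [0.01,0.456,0.703],"delta_rot": [-0.0555,0,0]},
    {"gripper": 0.4,"translation": [0.01,0.456,0.703],"delta_rot": [-0.0555,0,0]},
    {"gripper": 0.4,"translation": [0.01,0.456,0.703],"delta_rot": [-0.0555,0,0]},
  ],
)

```text
clock: 13.95
tcp_pos: [0.5785, 0.1715, 0.1547]
tool_rot: [145.2, -0.2, 179.4]
force: [0.5, -0.3, 0.9]
finger_gap: 0.0513
gripper_force: 0.0
```

Run:
```python
from h import *
st()
plan([((.579,.2225,.0818),(145,0,179.2),.4)])
```

```text
t 13.95 p [0.5785 0.1715 0.1547] rpy [ 1.4524e+02 -1.5000e-01  1.7940e+02] q [-0. 23. -7. 60. 35.  0.] F [ 0.5 -0.3  0.9] gap 0.0513 gf 0.0
g0.4 t[-0.002, 0.004, 0.89] r[-0.0013, -0.0013, 0.0004] x3
```

Call:
drive_tool(
  deltas=[
    {"gripper": 0.4,"translation": [0,0.004,0.4],"delta_rot": [0,0,0]},
    {"gripper": 0.4,"translation": [0,0.004,0.7],"delta_rot": [0,0,0]},
    {"gripper": 0.4,"translation": [0,0.004,0.89],"delta_rot": [0,0,0]},
    {"gripper": 0.4,"translation": [0,0.004,0.89],"delta_rot": [0,0,0]},
    {"gripper": 1,"translation": [0,0.004,0.89],"delta_rot": [0,0,0]},
    {"gripper": 1,"translation": [0,0.004,0.89],"delta_rot": [0,0,0]},
    {"gripper": 1,"translation": [0,0.004,0.89],"delta_rot": [0,0,0]},
    {"gripper": 1,"translation": [0,0.004,0.89],"delta_rot": [0,0,0]},
    {"gripper": 1,"translation": [0,0.004,0.89],"delta_rot": [0,0,0]},
    {"gripper": 1,"translation": [0,0.004,0.89],"delta_rot": [0,0,0]},
    {"gripper": 1,"translation": [0,0.004,0.89],"delta_rot": [0,0,0]},
    {"gripper": 1,"translation": [0,0.004,0.89],"delta_rot": [0,0,0]},
  ],
)

```text
clock: 15.15
tcp_pos: [0.5807, 0.2219, 0.0847]
tool_rot: [145.0, 0.1, 179.2]
force: [0.2, -4.1, 7.2]
finger_gap: 0.0139
gripper_force: 34.8
```

Call:
drive_tool(
  deltas=[
    {"gripper": 1,"translation": [0,0.03,0],"delta_rot": [0,0,0]},
    {"gripper": 1,"translation": [0,0.03,-0.15],"delta_rot": [0,0,0]},
    {"gripper": 1,"translation": [0,0.03,-0.4],"delta_rot": [0,0,0]},
    {"gripper": 1,"translation": [0,0.03,-0.7],"delta_rot": [0,0,0]},
    {"gripper": 1,"translation": [0,0.03,-0.98],"delta_rot": [0,0,0]},
    {"gripper": 1,"translation": [0,0.03,-0.98],"delta_rot": [0,0,0]},
  ],
)

```text
clock: 15.75
tcp_pos: [0.5809, 0.1668, 0.1686]
tool_rot: [145.0, 0.3, 179.2]
force: [0.3, 1.0, -0.5]
finger_gap: 0.0138
gripper_force: 34.0
```

Run:
```python
from h import *
st()
plan([((.575,.07,.225),(175,0,179.5),1),((.572,-.02,.22),(-155,0,179.5),1),((.572,-.10,.19),(-140,0,179.5),1),((.572,-.19,.15),(-125,0,179.5),1),((.572,-.244,.12),(-125,0,179.5),1),((.572,-.244,.071),(-125,0,179.5),1)])
```

```text
t 15.75 p [0.5809 0.1668 0.1686] rpy [145.     0.28 179.18] q [-1. 22. -6. 61. 35. -0.] F [ 0.3  1.  -0.5] gap 0.0138 gf 34.0
g1 t[0.041, -0.457, -0.99] r[0.162, 0.002, -0.0011] x5
g1 t[0.002, -0.025, -0.018] r[0.0046, 0.0001, -0.0001] x2
g1 t[0.022, -0.901, -0.029] r[0.1667, -0.0, 0.0] x5
g1 t[-0.007, -0.598, 0.61] r[0.0833, -0.0, 0.0] x3
g1 t[-0.008, -0.433, 0.885] r[0.0834, -0.0, 0.0] x3
g1 t[-0.005, -0.064, 0.614] r[-0.0, -0.0, 0.0] x3
g1 t[0.0, 0.402, 0.281] r[-0.0, -0.0, 0.0] x2
```

Call:
drive_tool(
  deltas=[
    {"gripper": 1,"translation": [0.043,-0.475,-1.0],"delta_rot": [0.166,0.002,-0.001]},
    {"gripper": 1,"translation": [0.043,-0.475,-1.0],"delta_rot": [0.166,0.002,-0.001]},
    {"gripper": 1,"translation": [0.043,-0.475,-1.0],"delta_rot": [0.166,0.002,-0.001]},
    {"gripper": 1,"translation": [0.043,-0.475,-1.0],"delta_rot": [0.166,0.002,-0.001]},
    {"gripper": 1,"translation": [0.043,-0.475,-1.0],"delta_rot": [0.166,0.002,-0.001]},
  ],
)

```text
clock: 16.25
tcp_pos: [0.5737, 0.0739, 0.2201]
tool_rot: [174.9, -0.2, 179.7]
force: [0.2, 0.3, -0.8]
finger_gap: 0.0136
gripper_force: 33.9
```

Call:
drive_tool(
  deltas=[
    {"gripper": 1,"translation": [0.022,-0.901,-0.029],"delta_rot": [0.1667,0,0]},
    {"gripper": 1,"translation": [0.022,-0.901,-0.029],"delta_rot": [0.1667,0,0]},
    {"gripper": 1,"translation": [0.022,-0.901,-0.029],"delta_rot": [0.1667,0,0]},
    {"gripper": 1,"translation": [0.022,-0.901,-0.029],"delta_rot": [0.1667,0,0]},
    {"gripper": 1,"translation": [0.022,-0.901,-0.029],"delta_rot": [0.1667,0,0]},
  ],
)

```text
clock: 16.75
tcp_pos: [0.5698, -0.0162, 0.2123]
tool_rot: [-155.2, -0.6, 179.7]
force: [0.2, 0.8, -0.6]
finger_gap: 0.014
gripper_force: 34.0
```

Call:
drive_tool(
  deltas=[
    {"gripper": 1,"translation": [-0.007,-0.598,0.61],"delta_rot": [0.083,0,0]},
    {"gripper": 1,"translation": [-0.007,-0.598,0.61],"delta_rot": [0.083,0,0]},
    {"gripper": 1,"translation": [-0.007,-0.598,0.61],"delta_rot": [0.083,0,0]},
  ],
)

```text
clock: 17.05
tcp_pos: [0.568, -0.0995, 0.1806]
tool_rot: [-140.2, -0.7, 179.5]
force: [-0.7, 0.8, -1.4]
finger_gap: 0.0137
gripper_force: 34.0
```

Call:
drive_tool(
  deltas=[
    {"gripper": 1,"translation": [-0.008,-0.433,0.885],"delta_rot": [0.083,0,0]},
    {"gripper": 1,"translation": [-0.008,-0.433,0.885],"delta_rot": [0.083,0,0]},
    {"gripper": 1,"translation": [-0.008,-0.433,0.885],"delta_rot": [0.083,0,0]},
    {"gripper": 1,"translation": [-0.008,-0.433,0.885],"delta_rot": [0.083,0,0]},
  ],
)

```text
clock: 17.45
tcp_pos: [0.5699, -0.1879, 0.1434]
tool_rot: [-125.5, -0.4, 179.5]
force: [0.1, -0.1, 0.2]
finger_gap: 0.014
gripper_force: 34.0
```

Run:
```python
from h import *
st()
plan([((.572,-.244,.12),(-125,0,179.5),1),((.572,-.244,.071),(-125,0,179.5),1)])
w=cam("wrist"); cv2.imwrite("pics/w7.png",w["bgr"])
```

```text
t 17.45 p [ 0.5699 -0.1879  0.1434] rpy [-125.5    -0.39  179.45] q [  6.  29. -11.  60. -54.  11.] F [ 0.1 -0.1  0.2] gap 0.014 gf 34.0
g1 t[-0.028, -0.136, 0.592] r[0.0028, -0.0015, 0.0016] x3
g1 t[0.0, 0.402, 0.281] r[-0.0, 0.0, 0.0] x2
```

Call:
drive_tool(
  deltas=[
    {"gripper": 1,"translation": [-0.028,-0.136,0.592],"delta_rot": [0.003,-0.0015,0.0015]},
    {"gripper": 1,"translation": [-0.028,-0.136,0.592],"delta_rot": [0.003,-0.0015,0.0015]},
    {"gripper": 1,"translation": [-0.028,-0.136,0.592],"delta_rot": [0.003,-0.0015,0.0015]},
    {"gripper": 1,"translation": [-0.028,-0.136,0.592],"delta_rot": [0.003,-0.0015,0.0015]},
  ],
)

```text
clock: 17.9
tcp_pos: [0.5737, -0.2429, 0.1226]
tool_rot: [-124.8, 0.2, 179.7]
force: [-0.0, 1.1, -2.0]
finger_gap: 0.0139
gripper_force: 34.0
```

Call:
drive_tool(
  deltas=[
    {"gripper": 1,"translation": [0,0.2,0.14],"delta_rot": [0,0,0]},
    {"gripper": 1,"translation": [0,0.3,0.21],"delta_rot": [0,0,0]},
    {"gripper": 1,"translation": [0,0.37,0.26],"delta_rot": [0,0,0]},
    {"gripper": 1,"translation": [0,0.39,0.275],"delta_rot": [0,0,0]},
    {"gripper": 1,"translation": [0,0.39,0.275],"delta_rot": [0,0,0]},
  ],
)

```text
clock: 18.4
tcp_pos: [0.5731, -0.2437, 0.0735]
tool_rot: [-124.7, 0.1, 179.7]
force: [-0.0, 1.2, -0.8]
finger_gap: 0.014
gripper_force: 34.0
```

Run:
```python
from h import *
st()
plan([((.572,-.244,.071),(-125,0,179.5),1)])
```

```text
t 18.4 p [ 0.5731 -0.2437  0.0735] rpy [-1.2471e+02  6.0000e-02  1.7968e+02] q [  1.  33. -18.  41. -55.   2.] F [-0.   1.2 -0.8] gap 0.014 gf 34.0
g1 t[0.011, 0.019, 0.017] r[-0.0016, 0.001, 0.0003] x2
```

Call:
drive_tool(
  deltas=[
    {"gripper": 1,"translation": [0,0.016,0.01],"delta_rot": [0,0,0]},
    {"gripper": 0.9,"translation": [0,0.016,0.01],"delta_rot": [0,0,0]},
    {"gripper": 0.7,"translation": [0,0.016,0.01],"delta_rot": [0,0,0]},
    {"gripper": 0.7,"translation": [0,0.016,0.01],"delta_rot": [0,0,0]},
    {"gripper": 0.7,"translation": [0,0.016,0.01],"delta_rot": [0,0,0]},
    {"gripper": 0.7,"translation": [0,0.016,0.01],"delta_rot": [0,0,0]},
  ],
)

```text
clock: 19.0
tcp_pos: [0.573, -0.244, 0.0718]
tool_rot: [-124.7, 0.1, 179.7]
force: [-0.2, -0.3, 0.1]
finger_gap: 0.0255
gripper_force: 0.1
```

Call:
drive_tool(
  deltas=[
    {"gripper": 0.7,"translation": [0,0.034,-0.049],"delta_rot": [0,0,0]},
    {"gripper": 0.7,"translation": [0,0.069,-0.098],"delta_rot": [0,0,0]},
    {"gripper": 0.7,"translation": [0,0.103,-0.147],"delta_rot": [0,0,0]},
    {"gripper": 0.7,"translation": [0,0.138,-0.197],"delta_rot": [0,0,0]},
    {"gripper": 0.7,"translation": [0,0.172,-0.246],"delta_rot": [0,0,0]},
    {"gripper": 0.7,"translation": [0,0.2,-0.29],"delta_rot": [0,0,0]},
    {"gripper": 0.7,"translation": [0,0.23,-0.33],"delta_rot": [0,0,0]},
    {"gripper": 0.7,"translation": [0,0.23,-0.38],"delta_rot": [0,0,0]},
    {"gripper": 0.7,"translation": [0,0.23,-0.45],"delta_rot": [0,0,0]},
    {"gripper": 0.7,"translation": [0,0.2,-0.6],"delta_rot": [0,0,0]},
    {"gripper": 0.7,"translation": [0,0.1,-0.98],"delta_rot": [0,0,0]},
    {"gripper": 0.7,"translation": [0,0.1,-0.98],"delta_rot": [0,0,0]},
    {"gripper": 0.7,"translation": [0,0.1,-0.98],"delta_rot": [0,0,0]},
  ],
)

```text
clock: 20.3
tcp_pos: [0.5741, -0.157, 0.1198]
tool_rot: [-124.7, 0.2, 179.7]
force: [0.1, -0.9, -0.0]
finger_gap: 0.0254
gripper_force: 0.0
```

Run:
```python
from h import *
st(); t=cam("top"); g=t["bgr"]
im=g[145:285,285:350]; hsv=cv2.cvtColor(im,cv2.COLOR_BGR2HSV)
m=((im.min(2)>105)&(im.max(2)<230)).astype(np.uint8)*255
m=cv2.morphologyEx(m[:, 5:50],cv2.MORPH_OPEN,np.ones((5,5)))
n,l,s,c=cv2.connectedComponentsWithStats(m)
for i in range(1,n): print(s[i],onz(t,c[i][0]+290,c[i][1]+145,.055).round(4))
cv2.imwrite("pics/t7.png",im)
plan([((.555,-.09,.18),(-145,0,180),.4),((.52,.0,.22),(180,0,180),.4),((.4995,.10,.20),(155,0,179.2),.4),((.4995,.172,.1555),(145,0,179.2),.4)])
```

```text
t 20.3 p [ 0.5741 -0.157   0.1198] rpy [-124.73    0.18  179.72] q [  9.  32. -10.  61. -54.  17.] F [ 0.1 -0.9 -0. ] gap 0.0254 gf 0.0
[  0   0  45  11 486] [ 0.7061 -0.2233  0.055 ]
[ 16  14  23  25 493] [ 0.6464 -0.2375  0.055 ]
[  4  26  12  12 116] [ 0.6281 -0.187   0.055 ]
[  2  42  39  28 884] [ 0.5657 -0.2206  0.055 ]
[   0   62   45   78 2611] [ 0.4333 -0.2145  0.055 ]
g0.4 t[0.188, -0.116, -0.901] r[-0.1127, -0.0008, -0.0017] x4
g0.4 t[0.35, 0.508, -0.844] r[-0.1944, -0.0, 0.0] x6
g0.4 t[0.203, 0.99, 0.198] r[-0.1376, -0.001, 0.0043] x4
g0.4 t[0.002, 0.008, 0.006] r[-0.0013, -0.0, 0.0001] x2
g0.4 t[0.01, 0.464, 0.707] r[-0.0555, -0.0, -0.0001] x3
```

Call:
drive_tool(
  deltas=[
    {"gripper": 0.4,"translation": [0.188,-0.116,-0.901],"delta_rot": [-0.113,-0.001,-0.002]},
    {"gripper": 0.4,"translation": [0.188,-0.116,-0.901],"delta_rot": [-0.113,-0.001,-0.002]},
    {"gripper": 0.4,"translation": [0.188,-0.116,-0.901],"delta_rot": [-0.113,-0.001,-0.002]},
    {"gripper": 0.4,"translation": [0.188,-0.116,-0.901],"delta_rot": [-0.113,-0.001,-0.002]},
  ],
)

```text
clock: 20.75
tcp_pos: [0.5553, -0.091, 0.1816]
tool_rot: [-145.1, 0.2, 180.0]
force: [0.4, -0.1, -0.2]
finger_gap: 0.0513
gripper_force: 0.0
```

Call:
drive_tool(
  deltas=[
    {"gripper": 0.4,"translation": [0.35,0.508,-0.844],"delta_rot": [-0.194,0,0]},
    {"gripper": 0.4,"translation": [0.35,0.508,-0.844],"delta_rot": [-0.194,0,0]},
    {"gripper": 0.4,"translation": [0.35,0.508,-0.844],"delta_rot": [-0.194,0,0]},
    {"gripper": 0.4,"translation": [0.35,0.508,-0.844],"delta_rot": [-0.194,0,0]},
    {"gripper": 0.4,"translation": [0.35,0.508,-0.844],"delta_rot": [-0.194,0,0]},
    {"gripper": 0.4,"translation": [0.35,0.508,-0.844],"delta_rot": [-0.194,0,0]},
  ],
)

```text
clock: 21.35
tcp_pos: [0.5191, -0.0019, 0.2183]
tool_rot: [-179.8, -0.2, 179.8]
force: [-0.8, 0.6, 0.9]
finger_gap: 0.0513
gripper_force: 0.0
```

Call:
drive_tool(
  deltas=[
    {"gripper": 0.4,"translation": [0.205,0.998,0.2],"delta_rot": [-0.139,-0.001,0.004]},
    {"gripper": 0.4,"translation": [0.205,0.998,0.2],"delta_rot": [-0.139,-0.001,0.004]},
    {"gripper": 0.4,"translation": [0.205,0.998,0.2],"delta_rot": [-0.139,-0.001,0.004]},
    {"gripper": 0.4,"translation": [0.205,0.998,0.2],"delta_rot": [-0.139,-0.001,0.004]},
  ],
)

```text
clock: 21.75
tcp_pos: [0.4974, 0.0995, 0.197]
tool_rot: [155.0, -0.4, 179.3]
force: [0.3, -0.5, -0.2]
finger_gap: 0.0514
gripper_force: 0.0
```

Call:
drive_tool(
  deltas=[
    {"gripper": 0.4,"translation": [0.01,0.464,0.703],"delta_rot": [-0.0555,0,0]},
    {"gripper": 0.4,"translation": [0.01,0.464,0.703],"delta_rot": [-0.0555,0,0]},
    {"gripper": 0.4,"translation": [0.01,0.464,0.703],"delta_rot": [-0.0555,0,0]},
    {"gripper": 0.4,"translation": [0.01,0.464,0.703],"delta_rot": [-0.0555,0,0]},
  ],
)

```text
clock: 22.15
tcp_pos: [0.4985, 0.1717, 0.1548]
tool_rot: [145.3, -0.2, 179.4]
force: [-0.3, 0.1, -0.4]
finger_gap: 0.0513
gripper_force: 0.0
```

Run:
```python
from h import *
st()
plan([((.499,.2235,.0818),(145,0,179.2),.4)])
w=cam("wrist"); t=cam("top"); cv2.imwrite("pics/w8.png",np.hstack([cv2.resize(w["bgr"],(480,360)),cv2.resize(t["bgr"][140:260,270:376],(318,360))]))
```

```text
t 22.15 p [0.4985 0.1717 0.1548] rpy [ 1.4527e+02 -1.7000e-01  1.7940e+02] q [ -0.  16. -18.  56.  35.   0.] F [-0.3  0.1 -0.4] gap 0.0513 gf 0.0
g0.4 t[-0.001, 0.01, 0.895] r[-0.0015, -0.0014, 0.0004] x3
```

View pics/w8.png

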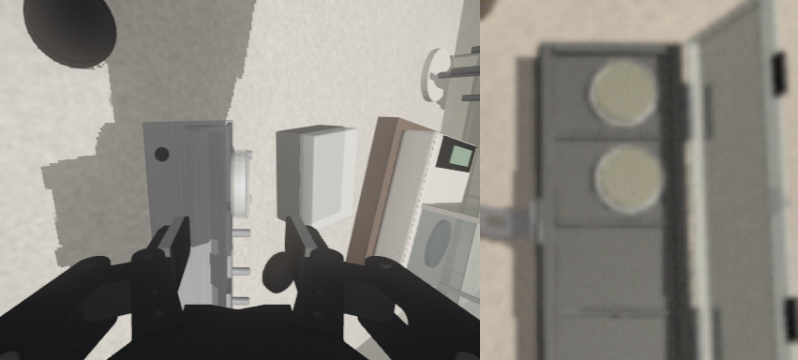

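Call:
drive_tool(
  deltas=[
    {"gripper": 0.4,"translation": [0,0.01,0.4],"delta_rot": [0,0,0]},
    {"gripper": 0.4,"translation": [0,0.01,0.7],"delta_rot": [0,0,0]},
    {"gripper": 0.4,"translation": [0,0.01,0.885],"delta_rot": [0,0,0]},
    {"gripper": 0.4,"translation": [0,0.01,0.885],"delta_rot": [0,0,0]},
    {"gripper": 1,"translation": [0,0.01,0.885],"delta_rot": [0,0,0]},
    {"gripper": 1,"translation": [0,0.01,0.885],"delta_rot": [0,0,0]},
    {"gripper": 1,"translation": [0,0.01,0.885],"delta_rot": [0,0,0]},
    {"gripper": 1,"translation": [0,0.01,0.885],"delta_rot": [0,0,0]},
    {"gripper": 1,"translation": [0,0.01,0.885],"delta_rot": [0,0,0]},
    {"gripper": 1,"translation": [0,0.01,0.885],"delta_rot": [0,0,0]},
    {"gripper": 1,"translation": [0,0.01,0.885],"delta_rot": [0,0,0]},
    {"gripper": 1,"translation": [0,0.01,0.885],"delta_rot": [0,0,0]},
  ],
)

```text
clock: 23.45
tcp_pos: [0.5009, 0.2224, 0.0853]
tool_rot: [145.0, 0.1, 179.2]
force: [-0.1, -4.0, 7.0]
finger_gap: 0.0137
gripper_force: 35.4
```

Call:
drive_tool(
  deltas=[
    {"gripper": 1,"translation": [0,0.03,0],"delta_rot": [0,0,0]},
    {"gripper": 1,"translation": [0,0.03,-0.15],"delta_rot": [0,0,0]},
    {"gripper": 1,"translation": [0,0.03,-0.4],"delta_rot": [0,0,0]},
    {"gripper": 1,"translation": [0,0.03,-0.7],"delta_rot": [0,0,0]},
    {"gripper": 1,"translation": [0,0.03,-0.98],"delta_rot": [0,0,0]},
    {"gripper": 1,"translation": [0,0.03,-0.98],"delta_rot": [0,0,0]},
  ],
)

```text
clock: 24.05
tcp_pos: [0.5011, 0.1677, 0.1691]
tool_rot: [145.0, 0.3, 179.2]
force: [0.4, 0.2, 0.3]
finger_gap: 0.0138
gripper_force: 34.5
```

Run:
```python
from h import *
st()
plan([((.496,.075,.225),(175,0,179.5),1),((.494,-.015,.22),(-155,0,179.5),1),((.493,-.10,.19),(-140,0,179.5),1),((.493,-.19,.15),(-125,0,179.5),1)])
```

```text
t 24.05 p [0.5011 0.1677 0.1691] rpy [145.03   0.26 179.18] q [ -1.  15. -17.  58.  35.  -0.] F [0.4 0.2 0.3] gap 0.0138 gf 34.5
g1 t[0.035, -0.439, -0.99] r[0.1665, 0.002, -0.0012] x5
g1 t[0.012, -0.901, -0.028] r[0.1667, 0.0, -0.0] x5
g1 t[0.003, -0.644, 0.631] r[0.0833, 0.0, -0.0] x3
g1 t[-0.008, -0.432, 0.885] r[0.0833, 0.0, -0.0] x3
```

Call:
drive_tool(
  deltas=[
    {"gripper": 1,"translation": [0.035,-0.439,-0.99],"delta_rot": [0.1665,0.002,-0.001]},
    {"gripper": 1,"translation": [0.035,-0.439,-0.99],"delta_rot": [0.1665,0.002,-0.001]},
    {"gripper": 1,"translation": [0.035,-0.439,-0.99],"delta_rot": [0.1665,0.002,-0.001]},
    {"gripper": 1,"translation": [0.035,-0.439,-0.99],"delta_rot": [0.1665,0.002,-0.001]},
    {"gripper": 1,"translation": [0.035,-0.439,-0.99],"delta_rot": [0.1665,0.002,-0.001]},
  ],
)

```text
clock: 24.55
tcp_pos: [0.4948, 0.0779, 0.2222]
tool_rot: [175.0, -0.2, 179.7]
force: [-0.4, -0.6, -0.8]
finger_gap: 0.0139
gripper_force: 34.5
```

Call:
drive_tool(
  deltas=[
    {"gripper": 1,"translation": [0.012,-0.901,-0.028],"delta_rot": [0.1667,0,0]},
    {"gripper": 1,"translation": [0.012,-0.901,-0.028],"delta_rot": [0.1667,0,0]},
    {"gripper": 1,"translation": [0.012,-0.901,-0.028],"delta_rot": [0.1667,0,0]},
    {"gripper": 1,"translation": [0.012,-0.901,-0.028],"delta_rot": [0.1667,0,0]},
    {"gripper": 1,"translation": [0.012,-0.901,-0.028],"delta_rot": [0.1667,0,0]},
  ],
)

```text
clock: 25.05
tcp_pos: [0.4919, -0.0123, 0.2148]
tool_rot: [-155.0, -0.5, 179.7]
force: [-0.2, 0.2, -1.1]
finger_gap: 0.0138
gripper_force: 34.5
```

Call:
drive_tool(
  deltas=[
    {"gripper": 1,"translation": [0,-0.64,0.62],"delta_rot": [0.083,0,0]},
    {"gripper": 1,"translation": [0,-0.64,0.62],"delta_rot": [0.083,0,0]},
    {"gripper": 1,"translation": [0,-0.64,0.62],"delta_rot": [0.083,0,0]},
  ],
)

```text
clock: 25.35
tcp_pos: [0.4892, -0.0998, 0.1843]
tool_rot: [-140.0, -0.7, 179.5]
force: [-0.1, -0.4, -1.1]
finger_gap: 0.0139
gripper_force: 34.5
```

Call:
drive_tool(
  deltas=[
    {"gripper": 1,"translation": [-0.008,-0.433,0.885],"delta_rot": [0.083,0,0]},
    {"gripper": 1,"translation": [-0.008,-0.433,0.885],"delta_rot": [0.083,0,0]},
    {"gripper": 1,"translation": [-0.008,-0.433,0.885],"delta_rot": [0.083,0,0]},
    {"gripper": 1,"translation": [-0.008,-0.433,0.885],"delta_rot": [0.083,0,0]},
  ],
)

```text
clock: 25.75
tcp_pos: [0.491, -0.1881, 0.1467]
tool_rot: [-125.3, -0.4, 179.4]
force: [-0.1, 0.3, -0.1]
finger_gap: 0.0135
gripper_force: 34.5
```

Run:
```python
from h import *
st()
plan([((.494,-.244,.12),(-125,0,179.5),1),((.494,-.244,.0735),(-125,0,179.5),1)])
```

```text
t 25.75 p [ 0.491  -0.1881  0.1467] rpy [-125.34   -0.42  179.45] q [  7.  23. -21.  56. -54.  13.] F [-0.1  0.3 -0.1] gap 0.0135 gf 34.5
g1 t[-0.037, -0.106, 0.61] r[0.0019, -0.0016, 0.0017] x3
g1 t[-0.0, 0.381, 0.267] r[-0.0, 0.0, 0.0] x2
```

Call:
drive_tool(
  deltas=[
    {"gripper": 1,"translation": [-0.037,-0.106,0.61],"delta_rot": [0.002,-0.0015,0.0015]},
    {"gripper": 1,"translation": [-0.037,-0.106,0.61],"delta_rot": [0.002,-0.0015,0.0015]},
    {"gripper": 1,"translation": [-0.037,-0.106,0.61],"delta_rot": [0.002,-0.0015,0.0015]},
    {"gripper": 1,"translation": [-0.037,-0.106,0.61],"delta_rot": [0.002,-0.0015,0.0015]},
  ],
)

```text
clock: 26.15
tcp_pos: [0.4957, -0.2432, 0.1223]
tool_rot: [-124.9, 0.2, 179.6]
force: [0.0, 0.2, 0.2]
finger_gap: 0.0138
gripper_force: 34.5
```

Call:
drive_tool(
  deltas=[
    {"gripper": 1,"translation": [0,0.2,0.14],"delta_rot": [0,0,0]},
    {"gripper": 1,"translation": [0,0.3,0.21],"delta_rot": [0,0,0]},
    {"gripper": 1,"translation": [0,0.36,0.25],"delta_rot": [0,0,0]},
    {"gripper": 1,"translation": [0,0.38,0.267],"delta_rot": [0,0,0]},
    {"gripper": 1,"translation": [0,0.38,0.267],"delta_rot": [0,0,0]},
  ],
)

```text
clock: 26.65
tcp_pos: [0.4956, -0.2434, 0.0752]
tool_rot: [-124.8, 0.1, 179.7]
force: [0.1, -0.4, -0.4]
finger_gap: 0.0134
gripper_force: 34.5
```

Run:
```python
from h import *
st()
plan([((.4945,-.244,.0718),(-125,0,179.5),1)])
```

```text
t 26.65 p [ 0.4956 -0.2434  0.0752] rpy [-1.2478e+02  1.0000e-01  1.7970e+02] q [  1.  27. -29.  35. -55.   2.] F [ 0.1 -0.4 -0.4] gap 0.0134 gf 34.5
g1 t[0.011, 0.024, 0.024] r[-0.0012, 0.0012, 0.0002] x2
```

Call:
drive_tool(
  deltas=[
    {"gripper": 1,"translation": [0.01,0.024,0.02],"delta_rot": [0,0,0]},
    {"gripper": 0.9,"translation": [0.01,0.024,0.02],"delta_rot": [0,0,0]},
    {"gripper": 0.7,"translation": [0.01,0.024,0.02],"delta_rot": [0,0,0]},
    {"gripper": 0.7,"translation": [0.01,0.024,0.02],"delta_rot": [0,0,0]},
    {"gripper": 0.7,"translation": [0.01,0.024,0.02],"delta_rot": [0,0,0]},
    {"gripper": 0.7,"translation": [0.01,0.024,0.02],"delta_rot": [0,0,0]},
  ],
)

```text
clock: 27.25
tcp_pos: [0.4941, -0.2442, 0.0718]
tool_rot: [-124.8, 0.1, 179.7]
force: [0.5, 0.5, -0.5]
finger_gap: 0.026
gripper_force: 0.1
```

Call:
drive_tool(
  deltas=[
    {"gripper": 0.7,"translation": [0,0.034,-0.049],"delta_rot": [0,0,0]},
    {"gripper": 0.7,"translation": [0,0.069,-0.098],"delta_rot": [0,0,0]},
    {"gripper": 0.7,"translation": [0,0.103,-0.147],"delta_rot": [0,0,0]},
    {"gripper": 0.7,"translation": [0,0.138,-0.197],"delta_rot": [0,0,0]},
    {"gripper": 0.7,"translation": [0,0.172,-0.246],"delta_rot": [0,0,0]},
    {"gripper": 0.7,"translation": [0,0.2,-0.29],"delta_rot": [0,0,0]},
    {"gripper": 0.7,"translation": [0,0.23,-0.33],"delta_rot": [0,0,0]},
    {"gripper": 0.7,"translation": [0,0.23,-0.38],"delta_rot": [0,0,0]},
    {"gripper": 0.7,"translation": [0,0.23,-0.45],"delta_rot": [0,0,0]},
    {"gripper": 0.7,"translation": [0,0.2,-0.6],"delta_rot": [0,0,0]},
    {"gripper": 0.7,"translation": [0,0.1,-0.98],"delta_rot": [0,0,0]},
    {"gripper": 0.7,"translation": [0,0.1,-0.98],"delta_rot": [0,0,0]},
    {"gripper": 0.7,"translation": [0,0.1,-0.98],"delta_rot": [0,0,0]},
  ],
)

```text
clock: 28.55
tcp_pos: [0.4953, -0.1574, 0.1199]
tool_rot: [-124.8, 0.2, 179.7]
force: [-0.6, -0.1, -0.1]
finger_gap: 0.0256
gripper_force: 0.0
```

Run:
```python
from h import *
st()
plan([((.505,-.09,.18),(-145,0,180),.4),((.537,.01,.17),(180,0,180),.4)])
```

```text
t 28.55 p [ 0.4953 -0.1574  0.1199] rpy [-124.79    0.18  179.73] q [ 11.  27. -21.  57. -54.  19.] F [-0.6 -0.1 -0.1] gap 0.0256 gf 0.0
g0.4 t[-0.096, -0.109, -0.896] r[-0.1123, -0.0004, -0.0018] x4
g0.4 t[-0.32, 0.877, -0.492] r[-0.1944, 0.0, 0.0] x6
```

Call:
drive_tool(
  deltas=[
    {"gripper": 0.4,"translation": [-0.096,-0.109,-0.896],"delta_rot": [-0.112,0,-0.002]},
    {"gripper": 0.4,"translation": [-0.096,-0.109,-0.896],"delta_rot": [-0.112,0,-0.002]},
    {"gripper": 0.4,"translation": [-0.096,-0.109,-0.896],"delta_rot": [-0.112,0,-0.002]},
    {"gripper": 0.4,"translation": [-0.096,-0.109,-0.896],"delta_rot": [-0.112,0,-0.002]},
  ],
)

```text
clock: 28.95
tcp_pos: [0.5051, -0.0914, 0.1808]
tool_rot: [-145.0, 0.1, 179.8]
force: [0.4, 0.7, -0.8]
finger_gap: 0.0512
gripper_force: 0.0
```

Call:
drive_tool(
  deltas=[
    {"gripper": 0.4,"translation": [-0.32,0.877,-0.492],"delta_rot": [-0.1945,0,0]},
    {"gripper": 0.4,"translation": [-0.32,0.877,-0.492],"delta_rot": [-0.1945,0,0]},
    {"gripper": 0.4,"translation": [-0.32,0.877,-0.492],"delta_rot": [-0.1945,0,0]},
    {"gripper": 0.4,"translation": [-0.32,0.877,-0.492],"delta_rot": [-0.1945,0,0]},
    {"gripper": 0.4,"translation": [-0.32,0.877,-0.492],"delta_rot": [-0.1945,0,0]},
    {"gripper": 0.4,"translation": [-0.32,0.877,-0.492],"delta_rot": [-0.1945,0,0]},
    {"gripper": 0.4,"translation": [-0.32,0.877,-0.492],"delta_rot": [-0.1945,0,0]},
  ],
)

```text
clock: 29.65
tcp_pos: [0.5358, 0.0091, 0.1678]
tool_rot: [-179.8, -0.3, 179.9]
force: [0.0, -0.1, -0.1]
finger_gap: 0.0515
gripper_force: 0.0
```

Run:
```python
from h import *
st(); w=cam("wrist"); t=cam("top"); cv2.imwrite("pics/w9.png",np.hstack([cv2.resize(w["bgr"],(480,360)),cv2.resize(t["bgr"][140:260,270:376],(318,360))]))
np.save("w9.npy",w["bgr"]); g=w["bgr"].min(2).astype(int); print(np.percentile(g,[50,90,97,99]))
```

```text
t 29.65 p [0.5358 0.0091 0.1678] rpy [-179.76   -0.33  179.88] q [ 1. 17. -6. 68. -0.  1.] F [ 0.  -0.1 -0.1] gap 0.0515 gf 0.0
[112. 182. 185. 187.]
```

View pics/w9.png

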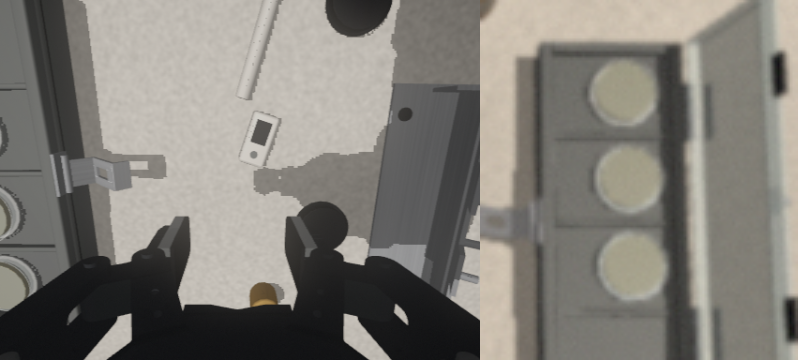

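Run:
```python
from h import *
w=cam("wrist"); k=512/480
P=np.array([onz(w,u*k,v*k,.018)[:2] for u,v in [(259,111),(281,118),(261,166),(240,157)]])
print(P.round(4), P.mean(0).round(4))
L=((P[0]+P[1])-(P[2]+P[3]))/2; print("len",np.linalg.norm(L),"ang",np.degrees(np.arctan2(L[1],L[0])),"wid",np.linalg.norm(P[0]-P[1]),np.linalg.norm(P[2]-P[3]))
# refine using mask near
g=w["bgr"].astype(int); sub=g[110:185,245:310]; sat=sub.max(2)-sub.min(2); m=((sub.min(2)>np.percentile(sub.min(2),50))&(sat<8)).astype(np.uint8)*255
m=cv2.morphologyEx(cv2.morphologyEx(m,cv2.MORPH_OPEN,np.ones((3,3))),cv2.MORPH_CLOSE,np.ones((15,15)))
c=max(cv2.findContours(m,0,1)[0],key=cv2.contourArea); r=cv2.minAreaRect(c); b=cv2.boxPoints(r)+[245,110]; print(b.round(0).tolist()); Q=np.array([onz(w,*q,.018)[:2] for q in b]);print(Q.round(4),Q.mean(0).round(4))
```

```text
[[0.4761 0.0322]
 [0.4831 0.0547]
 [0.5329 0.0354]
 [0.5232 0.0131]] [0.5038 0.0339]
len 0.05208493364371588 ang 158.3384401450393 wid 0.023543455782707216 0.02434364293634722Traceback (most recent call last):
  File "<stdin>", line 9, in <module>
ValueError: max() iterable argument is empty
```

Run:
```python
from h import *
s=plan([((.504,.034,.08),(180,0,158.3),.4),((.504,.034,.005),(180,0,158.3),.4)])
```

```text
g0.4 t[0.319, 0.242, 0.887] r[-0.0011, -0.0012, 0.1205] x4
g0.4 t[0.0, -0.0, 0.75] r[0.0, 0.0, -0.0] x3
```

Call:
drive_tool(
  deltas=[
    {"gripper": 0.4,"translation": [0.319,0.242,0.887],"delta_rot": [-0.001,-0.001,0.1205]},
    {"gripper": 0.4,"translation": [0.319,0.242,0.887],"delta_rot": [-0.001,-0.001,0.1205]},
    {"gripper": 0.4,"translation": [0.319,0.242,0.887],"delta_rot": [-0.001,-0.001,0.1205]},
    {"gripper": 0.4,"translation": [0.319,0.242,0.887],"delta_rot": [-0.001,-0.001,0.1205]},
    {"gripper": 0.4,"translation": [0.319,0.242,0.887],"delta_rot": [-0.001,-0.001,0.1205]},
  ],
)

```text
clock: 30.3
tcp_pos: [0.5055, 0.034, 0.0812]
tool_rot: [179.9, 0.1, 158.4]
force: [0.2, 0.4, -0.3]
finger_gap: 0.0512
gripper_force: 0.0
```

Run:
```python
from h import *
st(); w=cam("wrist"); cv2.imwrite("pics/w10.png",cv2.resize(w["bgr"],(480,360)))
print("centre expected px",[np.round(np.array(pix(w,(.504,.034,z)))*.9375) for z in (.018,0)])
```

```text
t 30.3 p [0.5055 0.034  0.0812] rpy [1.7991e+02 1.0000e-01 1.5842e+02] q [  4.  17. -19.  54.   0.  25.] F [ 0.2  0.4 -0.3] gap 0.0512 gf 0.0
centre expected px [array([235., 192.]), array([235., 185.])]
```

View pics/w10.png

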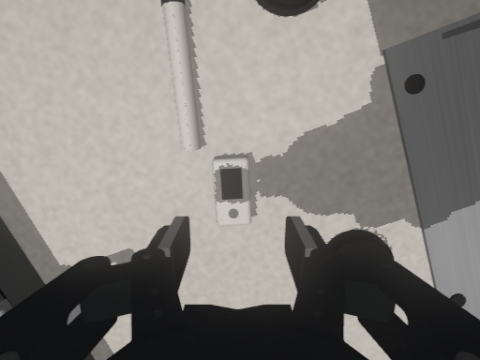

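Call:
drive_tool(
  deltas=[
    {"gripper": 0.4,"translation": [0.01,-0.01,0.4],"delta_rot": [0,0,0]},
    {"gripper": 0.4,"translation": [0.01,-0.01,0.6],"delta_rot": [0,0,0]},
    {"gripper": 0.4,"translation": [0.01,-0.01,0.75],"delta_rot": [0,0,0]},
    {"gripper": 0.4,"translation": [0.01,-0.01,0.75],"delta_rot": [0,0,0]},
    {"gripper": 1,"translation": [0.01,-0.01,0.75],"delta_rot": [0,0,0]},
    {"gripper": 1,"translation": [0.01,-0.01,0.75],"delta_rot": [0,0,0]},
    {"gripper": 1,"translation": [0.01,-0.01,0.75],"delta_rot": [0,0,0]},
    {"gripper": 1,"translation": [0.01,-0.01,0.75],"delta_rot": [0,0,0]},
    {"gripper": 1,"translation": [0.01,-0.01,0.75],"delta_rot": [0,0,0]},
    {"gripper": 1,"translation": [0.01,-0.01,0.75],"delta_rot": [0,0,0]},
  ],
)

```text
clock: 31.35
tcp_pos: [0.5045, 0.0331, 0.007]
tool_rot: [179.9, 0.2, 158.2]
force: [1.2, -0.1, 6.1]
finger_gap: 0.0271
gripper_force: 30.5
```

Run:
```python
from h import *
st()
plan([((.504,.034,.10),(180,0,158.4),1),((.46,-.10,.16),(180,0,180),1),((.414,-.215,.14),(180,0,180),1),((.414,-.215,.055),(180,0,180),1)])
```

```text
t 31.35 p [0.5045 0.0331 0.007 ] rpy [1.7985e+02 1.6000e-01 1.5823e+02] q [  4.  22. -25.  43.   0.  25.] F [ 1.2 -0.1  6.1] gap 0.0271 gf 30.5
g1 t[0.005, 0.009, -0.93] r[0.0008, 0.0009, -0.0009] x3
g1 t[-0.059, -0.99, -0.422] r[0.0, -0.0, -0.0844] x4
g1 t[0.085, -0.409, -0.178] r[0.0, -0.0, -0.0356] x2
g1 t[0.396, -0.99, 0.172] r[0.0, -0.0, -0.0] x4
g1 t[0.064, -0.161, 0.027] r[0.0, -0.0, -0.0] x2
g1 t[0.0, 0.0, 0.85] r[0.0, -0.0, -0.0] x3
```

Call:
drive_tool(
  deltas=[
    {"gripper": 1,"translation": [0,0,-0.3],"delta_rot": [0,0,0]},
    {"gripper": 1,"translation": [0,0,-0.93],"delta_rot": [0,0,0]},
    {"gripper": 1,"translation": [0,0,-0.93],"delta_rot": [0,0,0]},
    {"gripper": 1,"translation": [0,0,-0.93],"delta_rot": [0,0,0]},
  ],
)

```text
clock: 31.75
tcp_pos: [0.5051, 0.0331, 0.1016]
tool_rot: [179.8, 0.3, 158.2]
force: [0.3, -0.4, -0.4]
finger_gap: 0.0272
gripper_force: 29.8
```

Call:
drive_tool(
  deltas=[
    {"gripper": 1,"translation": [-0.059,-0.99,-0.422],"delta_rot": [0,0,-0.12]},
    {"gripper": 1,"translation": [-0.059,-0.99,-0.422],"delta_rot": [0,0,-0.12]},
    {"gripper": 1,"translation": [-0.059,-0.99,-0.422],"delta_rot": [0,0,-0.12]},
    {"gripper": 1,"translation": [-0.059,-0.99,-0.422],"delta_rot": [0,0,-0.12]},
  ],
)

```text
clock: 32.15
tcp_pos: [0.4713, -0.0629, 0.1408]
tool_rot: [179.9, 0.1, 179.8]
force: [0.0, 1.0, -0.6]
finger_gap: 0.0271
gripper_force: 29.9
```

Run:
```python
from h import *
st()
plan([((.414,-.16,.15),(180,0,180),1),((.414,-.215,.12),(180,0,180),1),((.414,-.215,.056),(180,0,180),1)])
```

```text
t 32.15 p [ 0.4713 -0.0629  0.1408] rpy [1.7994e+02 6.0000e-02 1.7979e+02] q [ -8.  12. -17.  61.   0.  -7.] F [ 0.   1.  -0.6] gap 0.0271 gf 29.9
g1 t[0.569, -0.973, -0.094] r[0.0003, 0.0003, -0.0012] x4
g1 t[0.001, -0.55, 0.3] r[0.0, 0.0, 0.0] x3
g1 t[-0.0, -0.0, 0.64] r[0.0, 0.0, 0.0] x3
```

Call:
drive_tool(
  deltas=[
    {"gripper": 1,"translation": [0.569,-0.973,-0.094],"delta_rot": [0,0,-0.001]},
    {"gripper": 1,"translation": [0.569,-0.973,-0.094],"delta_rot": [0,0,-0.001]},
    {"gripper": 1,"translation": [0.569,-0.973,-0.094],"delta_rot": [0,0,-0.001]},
    {"gripper": 1,"translation": [0.569,-0.973,-0.094],"delta_rot": [0,0,-0.001]},
  ],
)

```text
clock: 32.55
tcp_pos: [0.4139, -0.159, 0.1492]
tool_rot: [179.9, -0.0, 179.7]
force: [0.3, 0.0, -0.3]
finger_gap: 0.0272
gripper_force: 29.9
```

Call:
drive_tool(
  deltas=[
    {"gripper": 1,"translation": [0,-0.55,0.3],"delta_rot": [0,0,0]},
    {"gripper": 1,"translation": [0,-0.55,0.3],"delta_rot": [0,0,0]},
    {"gripper": 1,"translation": [0,-0.55,0.5],"delta_rot": [0,0,0]},
    {"gripper": 1,"translation": [0,-0.55,0.75],"delta_rot": [0,0,0]},
    {"gripper": 1,"translation": [0,-0.55,0.9],"delta_rot": [0,0,0]},
    {"gripper": 1,"translation": [0,-0.55,0.94],"delta_rot": [0,0,0]},
    {"gripper": 1,"translation": [0,-0.55,0.94],"delta_rot": [0,0,0]},
  ],
)

```text
clock: 33.25
tcp_pos: [0.4149, -0.2121, 0.0551]
tool_rot: [179.9, -0.0, -180.0]
force: [-0.6, -0.0, -0.7]
finger_gap: 0.0271
gripper_force: 30.0
```

Run:
```python
from h import *
st()
```

```text
t 33.25 p [ 0.4149 -0.2121  0.0551] rpy [ 1.7986e+02 -4.0000e-02 -1.7997e+02] q [-27.  16. -26.  48.   0. -27.] F [-0.6 -0.  -0.7] gap 0.0271 gf 30.0
```

Call:
drive_tool(
  deltas=[
    {"gripper": 1,"translation": [0,-0.03,0.015],"delta_rot": [0,0,0]},
    {"gripper": 1,"translation": [0,-0.03,0.03],"delta_rot": [0,0,0]},
    {"gripper": 0.64,"translation": [0,-0.03,0.03],"delta_rot": [0,0,0]},
    {"gripper": 0.58,"translation": [0,-0.03,0.03],"delta_rot": [0,0,0]},
    {"gripper": 0.58,"translation": [0,-0.03,0.03],"delta_rot": [0,0,0]},
    {"gripper": 0.58,"translation": [0,-0.03,0.03],"delta_rot": [0,0,0]},
    {"gripper": 0.58,"translation": [0,-0.03,-0.1],"delta_rot": [0,0,0]},
    {"gripper": 0.58,"translation": [0,-0.03,-0.4],"delta_rot": [0,0,0]},
    {"gripper": 0.58,"translation": [0,-0.03,-0.9],"delta_rot": [0,0,0]},
    {"gripper": 0.58,"translation": [0,-0.03,-0.9],"delta_rot": [0,0,0]},
  ],
)

```text
clock: 34.25
tcp_pos: [0.4173, -0.2178, 0.1512]
tool_rot: [-179.9, 0.5, 180.0]
force: [0.5, 0.0, -0.7]
finger_gap: 0.0361
gripper_force: 0.0
```

Run:
```python
from h import *
st()
w=cam("wrist"); t=cam("top"); s=cam("scene")
cv2.imwrite("pics/w11.png",np.hstack([cv2.resize(w["bgr"],(360,270)),cv2.resize(s["bgr"][165:300,95:260],(330,270))]))
# cover edge lines: lips (black) in top & scene
for c,n,box in ((t,"top",(150,265,362,385)),(s,"scene",(175,280,110,200))):
    y0,y1,x0,x1=box; m=(c["bgr"][y0:y1,x0:x1].max(2)<45).astype(np.uint8)
    k,l,a,ce=cv2.connectedComponentsWithStats(m)
    for i in range(1,k):
        if a[i,4]>8: print(n,a[i],(ce[i]+[x0,y0]).round(1))
```

```text
t 34.25 p [ 0.4173 -0.2178  0.1512] rpy [-179.86    0.46  179.99] q [-28.  10. -17.  62.   0. -28.] F [ 0.5  0.  -0.7] gap 0.0361 gf 0.0
top [ 6  9  3 12 27] [369.  164.3]
top [ 0 38  3  8 15] [362.6 190.7]
scene [31  0 19  8 77] [151.7 177.2]
scene [ 32   2  58  97 736] [171.3 227.7]
scene [ 69   6  17  20 136] [186.2 190.9]
scene [57 13  8  7 31] [170.3 191.1]
scene [12 15  9 12 27] [126.3 195.7]
scene [65 21 19 13 23] [183.6 202.4]
scene [78 47 12  9 15] [194.  225.9]
scene [54 73 11 12 34] [169.  253.2]
```

View pics/w11.png

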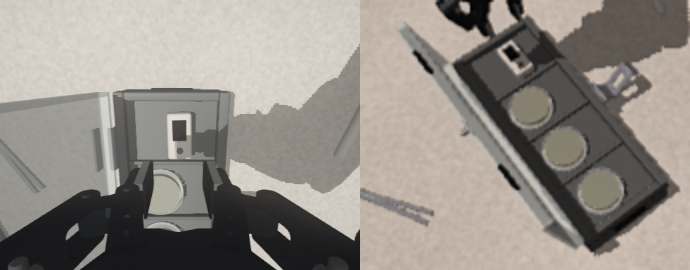

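Run:
```python
from h import *
t=cam("top"); s=cam("scene")
def onx(c,u,v,x):
    d=ray(c,u,v); return c["P"]+d*(x-c["P"][0])/d[0]
for uv in ((169,253.2),): print("scene far lip",onx(s,*uv,.627).round(4))
print("scene near lip",onx(s,126.3,195.7,.437).round(4))
def tri(a,b):
    A=[];B=[]
    for c,u,v in (a,b):
        d=ray(c,u,v);d/=np.linalg.norm(d);M=np.eye(3)-np.outer(d,d);A.append(M);B.append(M@c["P"])
    return np.linalg.lstsq(np.vstack(A),np.hstack(B),rcond=None)[0]
print("tri far",tri((t,369,164.3),(s,169,253.2)).round(4)," near",tri((t,374.5,246.5),(s,126.3,195.7)).round(4))
for a in (1.6,1.7,1.78):
    ca,sa=np.cos(a),np.sin(a)
    # cover frame: x->, lip at (-.146,.007..) about y axis
    def W(px,pz): # rotate so -x swings up
        X=.069+px*ca+pz*sa; Z=.061-px*sa+pz*ca
        return (-.2225-X, Z)
    print(a,"edge",np.round(W(-.138,.014),4),"lip tip",np.round(W(-.154,.012),4),"lip mid",np.round(W(-.146,.01),4))
```

```text
scene far lip [ 0.627  -0.3317  0.2067]
scene near lip [ 0.437  -0.331   0.2047]
tri far [ 0.6248 -0.3314  0.2018]  near [ 0.4345 -0.3322  0.2025]
1.6 edge [-0.3095  0.1985] lip tip [-0.308   0.2146] lip mid [-0.3058  0.2066]
1.7 edge [-0.3232  0.196 ] lip tip [-0.3232  0.2122] lip mid [-0.3202  0.2045]
1.78 edge [-0.3339  0.1931] lip tip [-0.3352  0.2092] lip mid [-0.3316  0.2017]
```

Run:
```python
from h import *
o=(180,0,180)
s=plan([((.43,-.218,.25),o,1),((.475,-.30,.26),o,1),((.475,-.38,.26),o,1),((.475,-.38,.175),o,1)])
for a in (1.75,1.57,1.4,1.2,1.0,.8,.6,.4,.2,.1,0):
    ca,sa=np.cos(a),np.sin(a); px,pz=-.118,.014
    X=.069+px*ca+pz*sa; Z=.061-px*sa+pz*ca
    print(a,"TCP y",round(-.2225-X-.015,4),"z",round(Z,4))
```

```text
g1 t[-0.15, -0.016, -0.99] r[0.0007, -0.0003, -0.0] x4
g1 t[-0.009, -0.002, -0.062] r[-0.0, 0.0, -0.0] x2
g1 t[-0.45, -0.82, -0.1] r[-0.0, 0.0, -0.0] x3
g1 t[-0.0, -0.8, 0.0] r[-0.0, 0.0, -0.0] x3
g1 t[-0.0, 0.0, 0.85] r[-0.0, 0.0, -0.0] x3
1.75 TCP y -0.3413 z 0.1746
1.57 TCP y -0.3204 z 0.179
1.4 TCP y -0.3002 z 0.1797
1.2 TCP y -0.2768 z 0.1761
1.0 TCP y -0.2545 z 0.1679
0.8 TCP y -0.2343 z 0.1554
0.6 TCP y -0.217 z 0.1392
0.4 TCP y -0.2033 z 0.1198
0.2 TCP y -0.1936 z 0.0982
0.1 TCP y -0.1905 z 0.0867
0 TCP y -0.1885 z 0.075
```

Call:
drive_tool(
  deltas=[
    {"gripper": 1,"translation": [-0.15,-0.016,-1.0],"delta_rot": [0,0,0]},
    {"gripper": 1,"translation": [-0.15,-0.016,-1.0],"delta_rot": [0,0,0]},
    {"gripper": 1,"translation": [-0.15,-0.016,-1.0],"delta_rot": [0,0,0]},
    {"gripper": 1,"translation": [-0.15,-0.016,-1.0],"delta_rot": [0,0,0]},
  ],
)

```text
clock: 34.9
tcp_pos: [0.43, -0.2183, 0.2457]
tool_rot: [179.9, 0.1, -180.0]
force: [-1.3, 0.4, -0.2]
finger_gap: 0.0002
gripper_force: 0.0
```

Call:
drive_tool(
  deltas=[
    {"gripper": 1,"translation": [-0.45,-0.82,-0.15],"delta_rot": [0,0,0]},
    {"gripper": 1,"translation": [-0.45,-0.82,-0.15],"delta_rot": [0,0,0]},
    {"gripper": 1,"translation": [-0.45,-0.82,-0.15],"delta_rot": [0,0,0]},
  ],
)

```text
clock: 35.2
tcp_pos: [0.476, -0.3035, 0.2578]
tool_rot: [179.9, -0.1, 179.9]
force: [0.6, 0.7, 0.3]
finger_gap: 0.0002
gripper_force: 0.0
```

Call:
drive_tool(
  deltas=[
    {"gripper": 1,"translation": [0,-0.8,0],"delta_rot": [0,0,0]},
    {"gripper": 1,"translation": [0,-0.8,0],"delta_rot": [0,0,0]},
    {"gripper": 1,"translation": [0,-0.8,0],"delta_rot": [0,0,0]},
    {"gripper": 1,"translation": [0,-0.8,0.4],"delta_rot": [0,0,0]},
    {"gripper": 1,"translation": [0,-0.8,0.85],"delta_rot": [0,0,0]},
    {"gripper": 1,"translation": [0,-0.8,0.85],"delta_rot": [0,0,0]},
  ],
)

```text
clock: 35.8
tcp_pos: [0.4707, -0.3764, 0.1685]
tool_rot: [179.4, -0.6, -180.0]
force: [-0.6, 1.1, -0.3]
finger_gap: 0.0
gripper_force: 0.0
```

Run:
```python
from h import *
st()
s=readout.read_state(); 
for y,z in [(-.3204,.178),(-.3002,.1797),(-.2768,.1761),(-.2545,.1679),(-.2343,.1554),(-.217,.1392),(-.2033,.1198),(-.1936,.0982),(-.1905,.0867),(-.1885,.076)]:
    print(round((y-s["tcp_pos"][1])*10,3), round(-(z-s["tcp_pos"][2])*10,3))
```

```text
t 35.8 p [ 0.4707 -0.3764  0.1685] rpy [ 179.43   -0.55 -179.99] q [-39.  23.   4.  72.   0. -39.] F [-0.6  1.1 -0.3] gap 0.0 gf 0.0
0.56 -0.095
0.762 -0.112
0.996 -0.076
1.219 0.006
1.421 0.131
1.594 0.293
1.731 0.487
1.828 0.703
1.859 0.818
1.879 0.925
```

Call:
drive_tool(
  deltas=[
    {"gripper": 1,"translation": [0,0.2,-0.06],"delta_rot": [0,0,0]},
    {"gripper": 1,"translation": [0,0.3,-0.09],"delta_rot": [0,0,0]},
    {"gripper": 1,"translation": [0,0.4,-0.1],"delta_rot": [0,0,0]},
    {"gripper": 1,"translation": [0,0.48,-0.1],"delta_rot": [0,0,0]},
    {"gripper": 1,"translation": [0,0.56,-0.1],"delta_rot": [0,0,0]},
    {"gripper": 1,"translation": [0,0.66,-0.11],"delta_rot": [0,0,0]},
    {"gripper": 1,"translation": [0,0.76,-0.11],"delta_rot": [0,0,0]},
    {"gripper": 1,"translation": [0,0.88,-0.095],"delta_rot": [0,0,0]},
    {"gripper": 1,"translation": [0,0.99,-0.076],"delta_rot": [0,0,0]},
    {"gripper": 1,"translation": [0,0.99,-0.076],"delta_rot": [0,0,0]},
  ],
)

```text
clock: 36.8
tcp_pos: [0.4768, -0.2801, 0.1903]
tool_rot: [-179.8, 0.6, -179.9]
force: [-7.1, 9.0, 40.7]
finger_gap: -0.0002
gripper_force: 20.5
```

Run:
```python
from h import *
st()
s=readout.read_state(); 
for y,z in [(-.2545,.1679),(-.2343,.1554),(-.217,.1392),(-.2033,.1198),(-.1936,.0982),(-.1905,.0867),(-.1885,.076)]:
    print(round((y-s["tcp_pos"][1])*10,3), round(-(z-s["tcp_pos"][2])*10,3))
```

```text
t 36.8 p [ 0.4768 -0.2801  0.1903] rpy [-179.85    0.59 -179.91] q [-31.  17.  -2.  70.   0. -31.] F [-7.1  9.  40.7] gap -0.0002 gf 20.5
0.256 0.224
0.458 0.349
0.631 0.511
0.768 0.705
0.865 0.921
0.896 1.036
0.916 1.143
```

Run:
```python
from h import *
t=cam("top"); s=cam("scene")
for c,n,box in ((t,"top",(145,275,300,385)),(s,"scene",(150,290,100,240))):
    y0,y1,x0,x1=box; m=(c["bgr"][y0:y1,x0:x1].max(2)<38).astype(np.uint8)
    k,l,a,ce=cv2.connectedComponentsWithStats(m)
    for i in range(1,k):
        if a[i,4]>8: print(n,a[i],(ce[i]+[x0,y0]).round(1))
# predicted lip pixel vs angle
for a in (1.8,1.6,1.4,1.2,1.0,.8):
    ca,sa=np.cos(a),np.sin(a); px,pz=-.146,.011
    X=.069+px*ca+pz*sa; Z=.061-px*sa+pz*ca
    print(a,[(np.round(pix(t,(x,-.2225-X,Z))),np.round(pix(s,(x,-.2225-X,Z)))) for x in(.625,.435)])
```

```text
top [78 36  7 15 42] [382.6 189.4]
top [79 52  5  7 12] [380.9 199.4]
top [77 61  7  9 18] [379.9 211. ]
top [ 40  63  29  32 253] [351.1 225.9]
top [69 71 14 12 36] [375.2 220.8]
top [30 73  6  4 15] [332.5 219.2]
top [61 77  9  8 41] [364.9 225.4]
top [31 81  7  5 20] [334.  227.8]
top [70 84  7  5 15] [373.2 230.6]
top [ 11 112   4   7  22] [312.6 259.9]
scene [ 13   0  38  12 324] [131.3 154.4]
scene [  20    1   58   50 1402] [146.3 178.1]
scene [67 38  7  8 31] [169.9 191.2]
scene [92 44 18 24 39] [201.4 206.1]
scene [76 53  8  6 16] [179.4 205.8]
scene [90 74  9 18 53] [193.9 233.9]
scene [108 113  32  27 216] [223.6 277. ]
scene [117 116  10   9  11] [221.9 270.3]
1.8 [(array([371., 164.]), array([168., 255.])), (array([375., 246.]), array([125., 197.]))]
1.6 [(array([359., 164.]), array([178., 246.])), (array([363., 246.]), array([134., 189.]))]
1.4 [(array([346., 163.]), array([189., 239.])), (array([350., 246.]), array([145., 183.]))]
1.2 [(array([334., 164.]), array([199., 232.])), (array([336., 246.]), array([155., 178.]))]
1.0 [(array([321., 165.]), array([209., 228.])), (array([323., 246.]), array([165., 175.]))]
0.8 [(array([310., 167.]), array([218., 225.])), (array([312., 246.]), array([174., 173.]))]
```

Call:
drive_tool(
  deltas=[
    {"gripper": 1,"translation": [0,0,-0.15],"delta_rot": [0,0,0]},
    {"gripper": 1,"translation": [0,-0.15,-0.15],"delta_rot": [0,0,0]},
    {"gripper": 1,"translation": [0,-0.4,-0.15],"delta_rot": [0,0,0]},
    {"gripper": 1,"translation": [0,-0.7,-0.15],"delta_rot": [0,0,0]},
    {"gripper": 1,"translation": [0,-0.7,-0.15],"delta_rot": [0,0,0]},
  ],
)

```text
clock: 37.4
tcp_pos: [0.4749, -0.3542, 0.1983]
tool_rot: [-180.0, 0.1, 179.9]
force: [-0.2, 0.5, -0.1]
finger_gap: 0.0002
gripper_force: 0.0
```

Run:
```python
from h import *
st()
s=cam("scene"); m=(s["bgr"][205:290,150:235].max(2)<38).astype(np.uint8)
k,l,a,ce=cv2.connectedComponentsWithStats(m)
for i in range(1,k):
    if a[i,4]>8: print(a[i],(ce[i]+[150,205]).round(1))
S=plan([((.475,-.365,.185),(145,0,180),1)])
print(S[0])
Rw=S[1]
for a in (1.75,1.6,1.4,1.2,1.0,.8,.6,.4,.2,.1,0,-.05):
    ca,sa=np.cos(a),np.sin(a); px,pz=-.118,.014
    X=.069+px*ca+pz*sa; Z=.061-px*sa+pz*ca; d=.0145*abs(.574*ca-.819*sa)
    P=np.array([.475,-.2225-X-sa*d,Z+ca*d]); print(a,P.round(4),(Rw.T@(P-S[0])*10).round(3))
```

```text
t 37.4 p [ 0.4749 -0.3542  0.1983] rpy [-1.7998e+02  9.0000e-02  1.7989e+02] q [-37.  21.   5.  74.   0. -37.] F [-0.2  0.5 -0.1] gap 0.0002 gf 0.0
[25  0  8  4 15] [178.3 206.4]
[50  0 17 21 46] [207.7 213.9]
[35  3  8 14 17] [190.1 213.8]
[40 12 17 25 78] [195.5 230.5]
[57 38  6  7 13] [208.8 246.7]
[77 52  3  8 10] [227.3 260.5]
[62 61 15 10 20] [219.4 271.4]
[ 58  62  27  23 187] [221.3 278.6]
g1 t[-0.004, -0.124, 0.131] r[-0.1941, 0.0005, -0.0005] x6
[ 0.47500914 -0.36500794  0.18503816]
1.75 [ 0.475  -0.3393  0.1723] [0.    0.138 0.252]
1.6 [ 0.475  -0.321   0.1782] [0.    0.321 0.308]
1.4 [ 0.475  -0.2954  0.1814] [0.    0.55  0.429]
1.2 [ 0.475  -0.2693  0.179 ] [0.    0.749 0.599]
1.0 [ 0.475  -0.2441  0.1708] [-0.     0.909  0.809]
0.8 [ 0.475  -0.2213  0.1573] [-0.     1.018  1.051]
0.6 [ 0.475  -0.2021  0.1393] [-0.     1.072  1.309]
0.4 [ 0.475  -0.1895  0.1226] [-0.     1.08   1.518]
0.2 [ 0.475  -0.1798  0.1038] [-0.     1.052  1.727]
0.1 [ 0.475  -0.1762  0.0938] [-0.     1.023  1.83 ]
0 [ 0.475  -0.1735  0.0833] [-0.     0.986  1.932]
-0.05 [ 0.475  -0.1725  0.078 ] [-0.     0.963  1.981]
```

Call:
drive_tool(
  deltas=[
    {"gripper": 1,"translation": [0,-0.124,0.131],"delta_rot": [-0.194,0,0]},
    {"gripper": 1,"translation": [0,-0.124,0.131],"delta_rot": [-0.194,0,0]},
    {"gripper": 1,"translation": [0,-0.124,0.131],"delta_rot": [-0.194,0,0]},
    {"gripper": 1,"translation": [0,-0.124,0.131],"delta_rot": [-0.194,0,0]},
    {"gripper": 1,"translation": [0,-0.124,0.131],"delta_rot": [-0.194,0,0]},
    {"gripper": 1,"translation": [0,-0.124,0.131],"delta_rot": [-0.194,0,0]},
    {"gripper": 1,"translation": [0,-0.124,0.131],"delta_rot": [-0.194,0,0]},
  ],
)

```text
clock: 38.15
tcp_pos: [0.475, -0.3629, 0.1864]
tool_rot: [145.2, 0.1, -179.9]
force: [0.7, 0.3, 0.3]
finger_gap: -0.0001
gripper_force: 0.0
```

Call:
drive_tool(
  deltas=[
    {"gripper": 1,"translation": [0,0.14,0.25],"delta_rot": [0,0,0]},
    {"gripper": 1,"translation": [0,0.32,0.31],"delta_rot": [0,0,0]},
    {"gripper": 1,"translation": [0,0.44,0.365],"delta_rot": [0,0,0]},
    {"gripper": 1,"translation": [0,0.55,0.43],"delta_rot": [0,0,0]},
    {"gripper": 1,"translation": [0,0.65,0.51],"delta_rot": [0,0,0]},
    {"gripper": 1,"translation": [0,0.75,0.6],"delta_rot": [0,0,0]},
    {"gripper": 1,"translation": [0,0.75,0.6],"delta_rot": [0,0,0]},
  ],
)

```text
clock: 38.85
tcp_pos: [0.4748, -0.2654, 0.182]
tool_rot: [145.3, 0.2, -179.8]
force: [-0.4, -0.9, 0.7]
finger_gap: -0.0
gripper_force: 0.0
```

Run:
```python
from h import *
st()
print(readout.read_state()["torque"].round(2))
S=(readout.read_state()["tcp_pos"],rot(readout.read_state()["tool_rot"]))
for a in (1.2,1.0,.8,.6,.4,.2,.1,0):
    ca,sa=np.cos(a),np.sin(a); px,pz=-.118,.014
    X=.069+px*ca+pz*sa; Z=.061-px*sa+pz*ca; d=.0145*abs(.574*ca-.819*sa)
    P=np.array([.475,-.2225-X-sa*d,Z+ca*d]); print(a,P.round(4),(S[1].T@(P-S[0])*10).round(3))
```

```text
t 38.85 p [ 0.4748 -0.2654  0.182 ] rpy [ 145.25    0.24 -179.84] q [-43.  34.  15.  96.  25. -49.] F [-0.4 -0.9  0.7] gap -0.0 gf 0.0
[-0.5   0.03 -0.01]
1.2 [ 0.475  -0.2693  0.179 ] [-0.001 -0.05   0.003]
1.0 [ 0.475  -0.2441  0.1708] [-0.002  0.111  0.213]
0.8 [ 0.475  -0.2213  0.1573] [-0.002  0.221  0.454]
0.6 [ 0.475  -0.2021  0.1393] [-0.002  0.276  0.711]
0.4 [ 0.475  -0.1895  0.1226] [-0.001  0.285  0.921]
0.2 [ 0.475  -0.1798  0.1038] [-1.00e-03  2.58e-01  1.13e+00]
0.1 [ 0.475  -0.1762  0.0938] [-0.     0.23   1.233]
0 [ 0.475  -0.1735  0.0833] [0.    0.192 1.335]
```

Call:
drive_tool(
  deltas=[
    {"gripper": 1,"translation": [0,0.04,0.1],"delta_rot": [0,0,0]},
    {"gripper": 1,"translation": [0,0.11,0.21],"delta_rot": [0,0,0]},
    {"gripper": 1,"translation": [0,0.17,0.33],"delta_rot": [0,0,0]},
    {"gripper": 1,"translation": [0,0.22,0.45],"delta_rot": [0,0,0]},
    {"gripper": 1,"translation": [0,0.25,0.58],"delta_rot": [0,0,0]},
    {"gripper": 1,"translation": [0,0.276,0.71],"delta_rot": [0,0,0]},
    {"gripper": 1,"translation": [0,0.276,0.71],"delta_rot": [0,0,0]},
  ],
)

```text
clock: 39.55
tcp_pos: [0.4745, -0.2031, 0.1377]
tool_rot: [145.1, 0.1, -179.9]
force: [-0.3, 0.1, -0.2]
finger_gap: -0.0
gripper_force: 0.0
```

Run:
```python
from h import *
st()
s=cam("scene"); m=(s["bgr"][165:290,150:260].max(2)<38).astype(np.uint8)
k,l,a,ce=cv2.connectedComponentsWithStats(m)
for i in range(1,k):
    if a[i,4]>8: print(a[i],(ce[i]+[150,165]).round(1))
for a in (1.4,1.2,1,.8,.6,.4):
    ca,sa=np.cos(a),np.sin(a); px,pz=-.146,.011
    X=.069+px*ca+pz*sa; Z=.061-px*sa+pz*ca
    print(a,[np.round(pix(s,(x,-.2225-X,Z))) for x in(.625,.435)])
S=(readout.read_state()["tcp_pos"],rot(readout.read_state()["tool_rot"]))
for a in (.8,.6,.4,.2,.1,0,-.05):
    ca,sa=np.cos(a),np.sin(a); px,pz=-.118,.014
    X=.069+px*ca+pz*sa; Z=.061-px*sa+pz*ca; d=.0145*abs(.574*ca-.819*sa)
    P=np.array([.475,-.2225-X-sa*d,Z+ca*d]); print(a,P.round(4),(S[1].T@(P-S[0])*10).round(3))
```

```text
t 39.55 p [ 0.4745 -0.2031  0.1377] rpy [ 1.4509e+02  1.1000e-01 -1.7991e+02] q [-39.  32.   4.  85.  27. -44.] F [-0.3  0.1 -0.2] gap -0.0 gf 0.0
[  0   1  39  43 993] [165.2 185.7]
[71 54 11 13 68] [226.  224.9]
[ 58  87  41  38 299] [228.9 272.5]
[82 93  7  6  9] [235.2 260.6]
[74 99  7  6 10] [227.4 266.3]
1.4 [array([189., 239.]), array([145., 183.])]
1.2 [array([199., 232.]), array([155., 178.])]
1 [array([209., 228.]), array([165., 175.])]
0.8 [array([218., 225.]), array([174., 173.])]
0.6 [array([225., 224.]), array([182., 173.])]
0.4 [array([231., 225.]), array([188., 175.])]
0.8 [ 0.475  -0.2213  0.1573] [-0.003 -0.033 -0.258]
0.6 [ 0.475  -0.2021  0.1393] [-0.003  0.021 -0.001]
0.4 [ 0.475  -0.1895  0.1226] [-0.003  0.029  0.208]
0.2 [ 0.475  -0.1798  0.1038] [-0.003  0.001  0.417]
0.1 [ 0.475  -0.1762  0.0938] [-0.003 -0.027  0.521]
0 [ 0.475  -0.1735  0.0833] [-0.003 -0.065  0.622]
-0.05 [ 0.475  -0.1725  0.078 ] [-0.002 -0.087  0.671]
```

Call:
drive_tool(
  deltas=[
    {"gripper": 1,"translation": [0,0.025,0.1],"delta_rot": [0,0,0]},
    {"gripper": 1,"translation": [0,0.029,0.21],"delta_rot": [0,0,0]},
    {"gripper": 1,"translation": [0,0.015,0.31],"delta_rot": [0,0,0]},
    {"gripper": 1,"translation": [0,0,0.42],"delta_rot": [0,0,0]},
    {"gripper": 1,"translation": [0,-0.027,0.52],"delta_rot": [0,0,0]},
    {"gripper": 1,"translation": [0,-0.05,0.58],"delta_rot": [0,0,0]},
    {"gripper": 1,"translation": [0,-0.065,0.62],"delta_rot": [0,0,0]},
    {"gripper": 1,"translation": [0,-0.065,0.62],"delta_rot": [0,0,0]},
  ],
)

```text
clock: 40.4
tcp_pos: [0.4744, -0.1737, 0.0815]
tool_rot: [145.0, -0.0, -180.0]
force: [0.6, -0.8, 0.1]
finger_gap: -0.0
gripper_force: 0.0
```

Run:
```python
from h import *
st()
s=cam("scene"); m=(s["bgr"][165:290,150:270].max(2)<38).astype(np.uint8)
k,l,a,ce=cv2.connectedComponentsWithStats(m)
for i in range(1,k):
    if a[i,4]>8: print(a[i],(ce[i]+[150,165]).round(1))
for a in (.3,.2,.1,0):
    ca,sa=np.cos(a),np.sin(a); px,pz=-.146,.011
    X=.069+px*ca+pz*sa; Z=.061-px*sa+pz*ca
    print(a,[np.round(pix(s,(x,-.2225-X,Z)),1) for x in(.625,.435)])
```

```text
t 40.4 p [ 0.4744 -0.1737  0.0815] rpy [ 1.4496e+02 -2.0000e-02 -1.7999e+02] q [-36.  33.  -4.  76.  28. -42.] F [ 0.6 -0.8  0.1] gap -0.0 gf 0.0
[  0   8   7  28 145] [152.4 186.2]
[   0    8   51   40 1064] [174.9 191.5]
[81 62 11 10 49] [235.9 231.2]
[ 58  92  41  33 265] [228.4 273.6]
0.3 [array([232.9, 225.4]), array([190.9, 176.6])]
0.2 [array([234.6, 226.7]), array([192.9, 178.4])]
0.1 [array([235.7, 228.3]), array([194.5, 180.4])]
0 [array([236.5, 230.2]), array([195.7, 182.8])]
```

Call:
drive_tool(
  deltas=[
    {"gripper": 1,"translation": [0,-0.017,0.025],"delta_rot": [0,0,0]},
    {"gripper": 1,"translation": [0,-0.034,0.049],"delta_rot": [0,0,0]},
    {"gripper": 1,"translation": [0,-0.034,0.049],"delta_rot": [0,0,0]},
  ],
)

```text
clock: 40.75
tcp_pos: [0.475, -0.1741, 0.0779]
tool_rot: [145.0, 0.1, 179.9]
force: [-2.7, -2.8, 16.8]
finger_gap: 0.0001
gripper_force: 8.0
```

Run:
```python
from h import *
st()
a=np.load("w9.npy"); g=cv2.cvtColor(a,cv2.COLOR_BGR2GRAY); b=cv2.cvtColor(cv2.imread("pics/w3.png"),cv2.COLOR_BGR2GRAY)
for v in range(164,208,3): print("w9",v,g[v,84:180:3])
for v in range(44,86,3): print("w3",v,b[v,206:300:3])
```

```text
t 40.75 p [ 0.475  -0.1741  0.0779] rpy [1.4497e+02 1.3000e-01 1.7993e+02] q [-36.  33.  -4.  76.  28. -42.] F [-2.7 -2.8 16.8] gap 0.0001 gf 8.0
w9 164 [ 61  62 111 122 123 126 126 128 126 123 125 127 130 127 127 131 185 187
 189 189 189 193 190 188 190 193 192 189 193 190 189 190]
w9 167 [ 60  63 103 124 117 107 117 130 126 125 127 128 130 128 127 128 128 131
 129 130 128 132 131 134 136 134 134 131 134 132 133 191]
w9 170 [112 112 111 111 112 137 143 137  89 108 124 126 128 128 128 127 128 130
 128 125 127 129 129 132 133 134 132 129 131 134 135 197]
w9 173 [115 116 115 115 115 131 143 144 145 144 137  99 101  99 111 121 123 122
 166 189 187 188 186 189 192 134 132 131 133 134 133 176]
w9 176 [114 115 114 114 114 137 141 142 143 145 147 144 135 121 121 122 123 121
 150 193 191 188 186 191 192 130 130 131 133 131 129 168]
w9 179 [113 113 114 114 113 114 136 117 134 141 144 150 144 121 121 121 121 121
 135 190 190 185 187 189 189 128 131 132 132 129 128 166]
w9 182 [112 116 116 116 117 115 140 116 128 127 138 143 146 120 121 121 121 121
 118 130 132 130 132 127 127 125 129 132 133 1
[... 2333 characters left out ...]
42 146 144 146]
w3 71 [ 94 124 150 103 133 133 134 133 133 134 141 143 153 156 138 139 140 140
 139 131 205 205 202 202 203 206 142 141 144 143 141 164]
w3 74 [ 94 116 153 103 133 134 134 135 134 135 153 152 151 154 138 139 140 140
 139 133 204 208 202 200 205 206 141 141 143 142 139 180]
w3 77 [ 93 109 159 104 134 135 135 134 135 135 151 149 150 121 111 112 107 108
 110 135 206 204 201 203 199 199 138 143 144 142 141 184]
w3 80 [ 93 106 163 102 133 134 135 135 135 136 135 104 140 138 139 139 139 143
 139 141 143 142 144 146 140 140 139 140 143 144 142 185]
w3 83 [ 94 103 166  90  78  78  78  80 119 136 139 139 139 140 139 139 142 141
 140 142 141 137 140 144 143 143 142 144 142 144 143 183]
```

Call:
drive_tool(
  deltas=[
    {"gripper": 1,"translation": [0,-0.2,-0.5],"delta_rot": [0,0,0]},
    {"gripper": 1,"translation": [0,-0.2,-0.9],"delta_rot": [0.1,0,0]},
    {"gripper": 0.4,"translation": [0,-0.2,-0.98],"delta_rot": [0.194,0,0]},
    {"gripper": 0.4,"translation": [0,-0.2,-0.98],"delta_rot": [0.194,0,0]},
    {"gripper": 0.4,"translation": [0,-0.2,-0.98],"delta_rot": [0.194,0,0]},
    {"gripper": 0.4,"translation": [0,-0.2,-0.98],"delta_rot": [0.194,0,0]},
    {"gripper": 0.4,"translation": [0,-0.2,-0.98],"delta_rot": [0.194,0,0]},
  ],
)

```text
clock: 41.45
tcp_pos: [0.4748, -0.2455, 0.1456]
tool_rot: [179.8, 0.1, -179.9]
force: [0.4, -0.3, -0.9]
finger_gap: 0.0515
gripper_force: 0.0
```

Run:
```python
from h import *
st()
w=cam("wrist"); M=np.array(w["mount"])
def C(p,r):
    T=np.eye(4);T[:3,:3]=rot(r);T[:3,3]=p;T=T@M; c=dict(w);c["P"],c["A"]=T[:3,3],T[:3,:3];return c
c9=C([.5358,.0091,.1678],[-179.76,-.33,179.88]); c3=C([.6455,-.0203,.2123],[-152.64,-.46,179.82])
def tri(a,b):
    A=[];B=[]
    for c,u,v in (a,b):
        d=ray(c,u,v);d/=np.linalg.norm(d);m=np.eye(3)-np.outer(d,d);A.append(m);B.append(m@c["P"])
    x,r,*_=np.linalg.lstsq(np.vstack(A),np.hstack(B),rcond=None); return x.round(4),np.sqrt(r/2)
print("inner",tri((c9,122.5,187),(c3,247,63.5)),"outer",tri((c9,139.5,187),(c3,263,63.5)))
for h in (2.15,2.3,2.45,2.6):
    f=lambda x,z:(-.2225+.073-(x*np.cos(h)-z*np.sin(h)), .052+x*np.sin(h)+z*np.cos(h))
    print(h,[np.round(f(*q),4).tolist() for q in((.044,.0255),(.044,.0425),(.044,.034))])
    for n,c in(("9",c9),("3",c3)): print(n,[np.round(pix(c,(.533,*f(*q))),0).tolist() for q in((.046,.0255),(.046,.0425),(.042,.0425))])
```

```text
t 41.45 p [ 0.4748 -0.2455  0.1456] rpy [ 1.7983e+02  8.0000e-02 -1.7987e+02] q [-27.  17.  -9.  64.   0. -28.] F [ 0.4 -0.3 -0.9] gap 0.0515 gf 0.0
inner (array([ 0.5326, -0.1045,  0.0589]), array([0.0009516])) outer (array([ 0.5332, -0.0902,  0.0549]), array([0.00014965]))
2.15 [[-0.1041, 0.0749], [-0.0898, 0.0656], [-0.097, 0.0702]]
9 [[114.0, 193.0], [136.0, 190.0], [135.0, 189.0]]
3 [[240.0, 61.0], [259.0, 61.0], [258.0, 62.0]]
2.3 [[-0.1012, 0.0678], [-0.0885, 0.0565], [-0.0948, 0.0622]]
9 [[122.0, 191.0], [142.0, 188.0], [140.0, 187.0]]
3 [[247.0, 62.0], [264.0, 63.0], [263.0, 63.0]]
2.45 [[-0.0993, 0.0604], [-0.0885, 0.0473], [-0.0939, 0.0539]]
9 [[128.0, 189.0], [146.0, 185.0], [143.0, 184.0]]
3 [[253.0, 63.0], [269.0, 64.0], [267.0, 65.0]]
2.6 [[-0.0987, 0.0528], [-0.0899, 0.0383], [-0.0943, 0.0455]]
9 [[132.0, 186.0], [148.0, 183.0], [145.0, 182.0]]
3 [[257.0, 64.0], [271.0, 65.0], [269.0, 66.0]]
```

```bash
sed -i 's/B=rot(rpy); pos/B=rpy if np.ndim(rpy)==2 else rot(rpy); pos/' h.py
cat >> h.py <<'E'
def ori(al):
    a=np.radians(al); z=np.array([0,np.cos(a),np.sin(a)]); y=np.array([1.,0,0]); return np.c_[np.cross(y,z),y,z]
HG=np.array([.533,-.1495,.052])
def tab(phi,al,off=.005):
    f=np.radians(phi); return HG+.0556*np.array([0,np.cos(f),np.sin(f)])+off*ori(al)[:,2]
E
python3 - <<'E'
from h import *
A=ori(-140)
s=plan([((.50,-.15,.20),(180,0,180),.4),((.52,-.05,.18),ori(-115),.4),(tab(11.5,-140)-.05*A[:,2],A,.4),(tab(11.5,-140),A,.4)])
print(s[0],R.from_matrix(s[1]).as_euler('xyz',degrees=True))
E
```

```text
g0.4 t[-0.253, 0.964, -0.545] r[0.0011, 0.0003, 0.0003] x4
g0.4 t[-0.198, 0.99, 0.198] r[0.1078, -0.1079, 0.4862] x12
g0.4 t[0.01, 0.002, -0.002] r[0.0012, -0.0011, 0.0051] x2
g0.4 t[0.277, 0.13, 0.842] r[-0.0, -0.1389, 0.0] x4
g0.4 t[-0.0, 0.0, 0.5] r[-0.0, 0.0, 0.0] x2
[ 0.53295122 -0.09882772  0.05985571] [-179.98798815   50.00140918   90.00943062]
```

Call:
drive_tool(
  deltas=[
    {"gripper": 0.4,"translation": [-0.25,0.964,-0.545],"delta_rot": [0,0,0]},
    {"gripper": 0.4,"translation": [-0.25,0.964,-0.545],"delta_rot": [0,0,0]},
    {"gripper": 0.4,"translation": [-0.25,0.964,-0.545],"delta_rot": [0,0,0]},
    {"gripper": 0.4,"translation": [-0.25,0.964,-0.545],"delta_rot": [0,0,0]},
  ],
)

```text
clock: 41.9
tcp_pos: [0.5008, -0.15, 0.2001]
tool_rot: [179.9, 0.1, -179.9]
force: [0.3, -0.1, -0.2]
finger_gap: 0.0513
gripper_force: 0.0
```

Call:
drive_tool(
  deltas=[
    {"gripper": 0.4,"translation": [-0.2,1.0,0.2],"delta_rot": [0.109,-0.109,0.4912]},
    {"gripper": 0.4,"translation": [-0.2,1.0,0.2],"delta_rot": [0.109,-0.109,0.4912]},
    {"gripper": 0.4,"translation": [-0.2,1.0,0.2],"delta_rot": [0.109,-0.109,0.4912]},
    {"gripper": 0.4,"translation": [-0.2,1.0,0.2],"delta_rot": [0.109,-0.109,0.4912]},
    {"gripper": 0.4,"translation": [-0.2,1.0,0.2],"delta_rot": [0.109,-0.109,0.4912]},
    {"gripper": 0.4,"translation": [-0.2,1.0,0.2],"delta_rot": [0.109,-0.109,0.4912]},
    {"gripper": 0.4,"translation": [-0.2,1.0,0.2],"delta_rot": [0.109,-0.109,0.4912]},
    {"gripper": 0.4,"translation": [-0.2,1.0,0.2],"delta_rot": [0.109,-0.109,0.4912]},
    {"gripper": 0.4,"translation": [-0.2,1.0,0.2],"delta_rot": [0.109,-0.109,0.4912]},
    {"gripper": 0.4,"translation": [-0.2,1.0,0.2],"delta_rot": [0.109,-0.109,0.4912]},
    {"gripper": 0.4,"translation": [-0.2,1.0,0.2],"delta_rot": [0.109,-0.109,0.4912]},
    {"gripper": 0.4,"translation": [-0.2,1.0,0.2],"delta_rot": [0.109,-0.109,0.4912]},
    {"gripper": 0.4,"translation": [-0.2,1.0,0.2],"delta_rot": [0.109,-0.109,0.4912]},
    {"gripper": 0.4,"translation": [-0.2,1.0,0.2],"delta_rot": [0.109,-0.109,0.4912]},
  ],
)

```text
clock: 43.3
tcp_pos: [0.5194, -0.0511, 0.1793]
tool_rot: [-179.9, 24.9, 90.2]
force: [-0.1, -0.3, 0.6]
finger_gap: 0.0512
gripper_force: 0.0
```

Call:
drive_tool(
  deltas=[
    {"gripper": 0.4,"translation": [0.277,0.13,0.842],"delta_rot": [0,-0.139,0]},
    {"gripper": 0.4,"translation": [0.277,0.13,0.842],"delta_rot": [0,-0.139,0]},
    {"gripper": 0.4,"translation": [0.277,0.13,0.842],"delta_rot": [0,-0.139,0]},
    {"gripper": 0.4,"translation": [0.277,0.13,0.842],"delta_rot": [0,-0.139,0]},
    {"gripper": 0.4,"translation": [0.277,0.13,0.842],"delta_rot": [0,-0.139,0]},
  ],
)

```text
clock: 43.8
tcp_pos: [0.5327, -0.0603, 0.0912]
tool_rot: [-179.8, 49.8, 90.3]
force: [-0.2, -0.2, 0.4]
finger_gap: 0.051
gripper_force: 0.0
```

Run:
```python
from h import *
st(); w=cam("wrist"); A=ori(-140)
plan([(tab(11.5,-140),A,.4)])
# check hasp pixels: predicted tab ends/sides vs a dark/bright profile
g=cv2.cvtColor(w["bgr"],cv2.COLOR_BGR2GRAY)
for e in(-.013,.013): print([np.round(pix(w,HG+np.array([e,np.cos(f)*r,np.sin(f)*r])),0).tolist() for f,r in((np.radians(11.5),.0556),(np.radians(5.4),.0613),(np.radians(19),.051))])
c=np.round(pix(w,tab(11.5,-140,0))).astype(int); print(c); print(g[c[1],c[0]-60:c[0]+60:3])
```

```text
t 43.8 p [ 0.5327 -0.0603  0.0912] rpy [-179.79   49.81   90.27] q [ 18.  32. -12.  66. -47. 117.] F [-0.2 -0.2  0.4] gap 0.051 gf 0.0
g0.4 t[0.002, -0.001, 0.501] r[0.0003, -0.0013, 0.0] x3
[[232.0, 218.0], [232.0, 207.0], [233.0, 229.0]]
[[272.0, 218.0], [272.0, 207.0], [271.0, 229.0]]
[252 218]
[ 80  79  77  77  73  73  75  74  75  74  73  73  78  99 153 152 152 152
 152 151 151 151 151 151 151 151 118  86  63  63  63  62  63  62  60  59
  59  58  57  57]
```

Call:
drive_tool(
  deltas=[
    {"gripper": 0.4,"translation": [0,0,0.3],"delta_rot": [0,0,0]},
    {"gripper": 0.4,"translation": [0,0,0.5],"delta_rot": [0,0,0]},
    {"gripper": 0.4,"translation": [0,0,0.5],"delta_rot": [0,0,0]},
    {"gripper": 1,"translation": [0,0,0.5],"delta_rot": [0,0,0]},
    {"gripper": 1,"translation": [0,0,0.5],"delta_rot": [0,0,0]},
    {"gripper": 1,"translation": [0,0,0.5],"delta_rot": [0,0,0]},
    {"gripper": 1,"translation": [0,0,0.5],"delta_rot": [0,0,0]},
    {"gripper": 1,"translation": [0,0,0.5],"delta_rot": [0,0,0]},
    {"gripper": 1,"translation": [0,0,0.5],"delta_rot": [0,0,0]},
  ],
  grip_force=25,
)

```text
clock: 44.75
tcp_pos: [0.5332, -0.0984, 0.0596]
tool_rot: [179.9, 49.9, 90.0]
force: [-0.5, 2.7, 0.5]
finger_gap: 0.0004
gripper_force: 0.9
```

Run:
```python
from h import *
st()
s=readout.read_state(); p,A=s["tcp_pos"],rot(s["tool_rot"])
p0=tab(11.5,-140); print("offset",(p-p0).round(4))
for i,phi in enumerate((11.5,22,33,44,55,66,77,88,99,110,121,132,138,142.3)):
    al=-140+60*(phi-11.5)/130.8; B=ori(al)
    print(phi,(A.T@(tab(phi,al)-p0)*10).round(3).tolist(),(R.from_matrix(ori(-140).T@B).as_rotvec()/np.pi).round(4).tolist())
```

```text
t 44.75 p [ 0.5332 -0.0984  0.0596] rpy [179.89  49.94  89.97] q [ 14.  33. -16.  57. -48. 112.] F [-0.5  2.7  0.5] gap 0.0004 gf 0.9
offset [ 0.0002  0.0004 -0.0002]
11.5 [0.0, 0.0, 0.0] [0.0, 0.0, 0.0]
22 [-0.089, 0.0, -0.04] [0.0, 0.0268, 0.0]
33 [-0.189, 0.0, -0.064] [0.0, 0.0548, 0.0]
44 [-0.291, 0.0, -0.068] [0.0, 0.0828, 0.0]
55 [-0.392, 0.0, -0.052] [0.0, 0.1109, 0.0]
66 [-0.488, 0.0, -0.016] [0.0, 0.1389, 0.0]
77 [-0.575, 0.0, 0.037] [0.0, 0.1669, 0.0]
88 [-0.65, 0.0, 0.107] [0.0, 0.195, 0.0]
99 [-0.71, -0.0, 0.19] [0.0, 0.223, 0.0]
110 [-0.753, -0.0, 0.283] [0.0, 0.251, 0.0]
121 [-0.776, -0.0, 0.383] [0.0, 0.2791, 0.0]
132 [-0.78, -0.0, 0.486] [0.0, 0.3071, 0.0]
138 [-0.774, -0.001, 0.542] [0.0, 0.3224, 0.0]
142.3 [-0.766, -0.001, 0.581] [0.0, 0.3333, 0.0]
```

Call:
drive_tool(
  deltas=[
    {"gripper": 1,"translation": [0,0,-0.2],"delta_rot": [0,0,0]},
    {"gripper": 0.4,"translation": [0,0,-0.5],"delta_rot": [0,0,0]},
    {"gripper": 0.4,"translation": [0,0,-0.5],"delta_rot": [0,0,0]},
    {"gripper": 0.4,"translation": [0,0,-0.5],"delta_rot": [0,0,0]},
    {"gripper": 0.4,"translation": [0,0,-0.5],"delta_rot": [0,0,0]},
    {"gripper": 0.4,"translation": [0,0,-0.5],"delta_rot": [0,0,0]},
  ],
)

```text
clock: 45.35
tcp_pos: [0.5321, -0.0613, 0.0912]
tool_rot: [-179.9, 50.0, 90.0]
force: [0.1, -0.3, -0.1]
finger_gap: 0.0507
gripper_force: 0.0
```

Run:
```python
from h import *
st(); w=cam("wrist")
g=cv2.cvtColor(w["bgr"],cv2.COLOR_BGR2GRAY)
old=None
for u in (225,240,252,264): print(u,g[150:270:3,u])
for v in (200,218,235): print(v,g[v,200:305:3])
for h in (2.6,2.28,2.0,1.7):
    f=lambda x,z:(HG[1]-(x*np.cos(h)-z*np.sin(h)), .052+x*np.sin(h)+z*np.cos(h))
    print(h,[np.round(pix(w,(.533,*f(*q)))).tolist() for q in((.044,.0255),(.046,.0425),(.042,.0425),(.002,.026))])
```

```text
t 45.35 p [ 0.5321 -0.0613  0.0912] rpy [-179.94   49.98   90.02] q [ 18.  32. -12.  66. -47. 117.] F [ 0.1 -0.3 -0.1] gap 0.0507 gf 0.0
225 [211 215 212 213 213 141 142 139 134 139 114 100  99  98  97  97  95  95
  95  94  93  94  51  93  93  87  92  93  94  94 127 180 179 152 176 161
 197 197 195 169]
240 [141 139 142 138 185 137 136 141 139 136 111  99  99  98  97  96 124 150
 152 150 151 149 152 151 150 124 133 115 121 120 130 127 179 176 175 142
 173 163 173 170]
252 [213 139 139 141 138 136 139 140 137 136 112  99  98  97  97  96 123 149
 151 151 150 149 151 150 151 125 134 115 122 120 131 127 128 128 173 129
 169 158 127 128]
264 [143 141 139 142 140 139 140 139 137 137 112  99  98  97  97  96 123 149
 150 150 151 150 150 150 149 122 134 116 121 120 131 127 173 176 172 158
 171 163 174 170]
200 [ 95  94  95  95  94  95  95  95  95  95  95 133 152 152 152 152 152 152
 151 151 151 151 151 151  95  95  95  95  95  95  95  94  95  94  95]
218 [ 92  91  91  92  92  93  93  93  93  93 118 135 151 150 151 150 149 150
 150 150 150 150 150 149 123 105  93  94  93  94  93  93  93  92  92]
235 [ 44  91  92  92  92  93  93  93  94  94 121 120 120 120 121 121 121 120
 120 121 120 119 120 119 119 110  95  94  94  94  93  93  93  93  93]
2.6 [[253.0, 205.0], [253.0, 180.0], [253.0, 180.0], [253.0, 197.0]]
2.28 [[253.0, 228.0], [253.0, 207.0], [253.0, 204.0], [253.0, 200.0]]
2.0 [[253.0, 249.0], [253.0, 235.0], [253.0, 230.0], [253.0, 206.0]]
1.7 [[253.0, 269.0], [253.0, 263.0], [253.0, 257.0], [253.0, 215.0]]
```

Run:
```python
from h import *
O=.016
plan([(tab(7.7,-140,O),ori(-140),.4)])
p0=tab(7.7,-140,O)
for i,phi in enumerate((18,29,40,51,62,73,84,95,106,117,128,136,142.3)):
    al=-140+58*(phi-7.7)/134.6; B=ori(al)
    print(phi,(ori(-140).T@(tab(phi,al,O)-p0)*10).round(3).tolist(),(R.from_matrix(ori(-140).T@B).as_rotvec()/np.pi).round(4)[1], tab(phi,al,O).round(4))
```

```text
g0.4 t[0.031, 0.008, 0.618] r[-0.0002, -0.0001, 0.0001] x3
18 [-0.076, 0.0, -0.046] 0.0247 [ 0.533 -0.108  0.058]
29 [-0.165, 0.0, -0.078] 0.051 [ 0.533  -0.1113  0.0668]
40 [-0.259, 0.0, -0.091] 0.0773 [ 0.533  -0.1163  0.0748]
51 [-0.352, 0.0, -0.084] 0.1037 [ 0.533  -0.1228  0.0815]
62 [-0.442, 0.0, -0.059] 0.13 [ 0.533  -0.1306  0.0868]
73 [-0.524, 0.0, -0.015] 0.1563 [ 0.533  -0.1392  0.0903]
84 [-0.596, 0.0, 0.044] 0.1827 [ 0.533  -0.1484  0.092 ]
95 [-0.655, 0.0, 0.118] 0.209 [ 0.533  -0.1578  0.0918]
106 [-0.697, 0.0, 0.202] 0.2353 [ 0.533  -0.167   0.0896]
117 [-0.722, 0.0, 0.294] 0.2617 [ 0.533  -0.1756  0.0856]
128 [-0.727, 0.0, 0.389] 0.288 [ 0.533  -0.1832  0.0798]
136 [-0.719, 0.0, 0.459] 0.3071 [ 0.533  -0.188   0.0747]
142.3 [-0.705, 0.0, 0.513] 0.3222 [ 0.533  -0.1913  0.0702]
```

Call:
drive_tool(
  deltas=[
    {"gripper": 0.4,"translation": [0.03,0.005,0.3],"delta_rot": [0,0,0]},
    {"gripper": 0.4,"translation": [0.03,0.005,0.618],"delta_rot": [0,0,0]},
    {"gripper": 0.4,"translation": [0.03,0.005,0.618],"delta_rot": [0,0,0]},
    {"gripper": 0.5,"translation": [0.03,0.005,0.618],"delta_rot": [0,0,0]},
    {"gripper": 1,"translation": [0.03,0.005,0.618],"delta_rot": [0,0,0]},
    {"gripper": 1,"translation": [0.03,0.005,0.618],"delta_rot": [0,0,0]},
    {"gripper": 1,"translation": [0.03,0.005,0.618],"delta_rot": [0,0,0]},
    {"gripper": 1,"translation": [0.03,0.005,0.618],"delta_rot": [0,0,0]},
    {"gripper": 1,"translation": [0.03,0.005,0.618],"delta_rot": [0,0,0]},
  ],
  grip_force=25,
)

```text
clock: 46.3
tcp_pos: [0.5317, -0.1053, 0.0497]
tool_rot: [-179.8, 49.9, 90.2]
force: [-9.0, 2.1, -0.1]
finger_gap: 0.0248
gripper_force: 26.4
```

Call:
drive_tool(
  deltas=[
    {"gripper": 1,"translation": [-0.04,-0.02,-0.023],"delta_rot": [0,0.012,0]},
    {"gripper": 1,"translation": [-0.076,-0.02,-0.046],"delta_rot": [0,0.025,0]},
    {"gripper": 1,"translation": [-0.12,-0.02,-0.064],"delta_rot": [0,0.038,0]},
    {"gripper": 1,"translation": [-0.165,-0.02,-0.078],"delta_rot": [0,0.051,0]},
    {"gripper": 1,"translation": [-0.259,-0.02,-0.091],"delta_rot": [0,0.077,0]},
    {"gripper": 1,"translation": [-0.352,-0.02,-0.084],"delta_rot": [0,0.104,0]},
    {"gripper": 1,"translation": [-0.352,-0.02,-0.084],"delta_rot": [0,0.104,0]},
  ],
)

```text
clock: 47.0
tcp_pos: [0.5315, -0.1221, 0.0842]
tool_rot: [179.8, 31.0, 89.9]
force: [-3.9, 11.5, 7.0]
finger_gap: 0.0249
gripper_force: 27.9
```

Run:
```python
from h import *
st(); print(readout.read_state()["torque"].round(2))
```

```text
t 47.0 p [ 0.5315 -0.1221  0.0842] rpy [179.78  30.99  89.87] q [  4.  23. -18.  52. -31.  95.] F [-3.9 11.5  7. ] gap 0.0249 gf 27.9
[ 1.87  0.69 -0.37]
```

Run:
```python
from h import *
O=.016; a0=-140+58*(51-7.7)/134.6; A=ori(a0); p0=tab(51,a0,O)
for phi in (62,73,84,95,106,117,126,132):
    al=-140+58*(phi-7.7)/134.6
    print(phi,(A.T@(tab(phi,al,O)-p0)*10).round(3).tolist(),round((al-a0)/180,4))
```

```text
62 [-0.093, 0.0, -0.005] 0.0263
73 [-0.185, 0.0, 0.01] 0.0527
84 [-0.273, 0.0, 0.044] 0.079
95 [-0.352, 0.0, 0.095] 0.1053
106 [-0.419, 0.0, 0.161] 0.1317
117 [-0.471, 0.0, 0.24] 0.158
126 [-0.502, 0.0, 0.312] 0.1795
132 [-0.515, 0.0, 0.363] 0.1939
```

Call:
drive_tool(
  deltas=[
    {"gripper": 1,"translation": [-0.093,0,-0.005],"delta_rot": [0,0.026,0]},
    {"gripper": 1,"translation": [-0.185,0,0.01],"delta_rot": [0,0.053,0]},
    {"gripper": 1,"translation": [-0.273,0,0.044],"delta_rot": [0,0.079,0]},
    {"gripper": 1,"translation": [-0.352,0,0.095],"delta_rot": [0,0.105,0]},
    {"gripper": 1,"translation": [-0.419,0,0.161],"delta_rot": [0,0.132,0]},
    {"gripper": 1,"translation": [-0.471,0,0.24],"delta_rot": [0,0.158,0]},
    {"gripper": 1,"translation": [-0.502,0,0.31],"delta_rot": [0,0.18,0]},
    {"gripper": 1,"translation": [-0.502,0,0.31],"delta_rot": [0,0.18,0]},
  ],
)

```text
clock: 47.8
tcp_pos: [0.5315, -0.1835, 0.0832]
tool_rot: [179.9, -1.1, 89.9]
force: [-5.6, -3.4, 15.0]
finger_gap: 0.0251
gripper_force: 30.1
```

Run:
```python
from h import *
st(); print(readout.read_state()["torque"].round(2))
```

```text
t 47.8 p [ 0.5315 -0.1835  0.0832] rpy [179.92  -1.13  89.86] q [-20.  22. -11.  57.   1.  70.] F [-5.6 -3.4 15. ] gap 0.0251 gf 30.1
[-0.36  1.07  0.12]
```

Call:
drive_tool(
  deltas=[
    {"gripper": 0.55,"translation": [0,0,0],"delta_rot": [0,0,0]},
    {"gripper": 0.5,"translation": [0,0,0],"delta_rot": [0,0,0]},
    {"gripper": 0.5,"translation": [0,0,0],"delta_rot": [0,0,0]},
    {"gripper": 0.5,"translation": [0,0,-0.2],"delta_rot": [0,0,0]},
    {"gripper": 0.5,"translation": [0,0,-0.5],"delta_rot": [0,0,0]},
    {"gripper": 1,"translation": [-0.05,0,-0.6],"delta_rot": [0,0,0]},
    {"gripper": 1,"translation": [-0.05,0,-0.6],"delta_rot": [0,0,0]},
    {"gripper": 1,"translation": [-0.05,0,-0.6],"delta_rot": [0,0,0]},
    {"gripper": 1,"translation": [-0.05,0,-0.6],"delta_rot": [0,0,0]},
    {"gripper": 1,"translation": [-0.05,0,-0.6],"delta_rot": [0,0,0]},
  ],
)

```text
clock: 48.8
tcp_pos: [0.5306, -0.1871, 0.1404]
tool_rot: [-179.9, -1.2, 90.0]
force: [-0.1, -0.2, -0.0]
finger_gap: -0.0
gripper_force: 0.0
```

Run:
```python
from h import *
st()
plan([((.532,-.190,.112),ori(-90),1),((.532,-.191,.094),ori(-90),1)])
```

```text
t 48.8 p [ 0.5306 -0.1871  0.1404] rpy [-179.93   -1.2    90.02] q [-20.  20.  -5.  65.   1.  70.] F [-0.1 -0.2 -0. ] gap -0.0 gf 0.0
g1 t[-0.035, 0.014, 0.283] r[-0.0004, -0.0067, 0.0001] x2
g1 t[-0.01, 0.0, 0.18] r[-0.0, 0.0, 0.0] x2
```

Call:
drive_tool(
  deltas=[
    {"gripper": 1,"translation": [-0.035,0.01,0.28],"delta_rot": [0,-0.007,0]},
    {"gripper": 1,"translation": [-0.037,0.01,0.36],"delta_rot": [0,-0.007,0]},
    {"gripper": 1,"translation": [-0.04,0.01,0.42],"delta_rot": [0,-0.007,0]},
    {"gripper": 1,"translation": [-0.04,0.01,0.45],"delta_rot": [0,-0.007,0]},
    {"gripper": 1,"translation": [-0.04,0.01,0.46],"delta_rot": [0,-0.007,0]},
    {"gripper": 1,"translation": [-0.04,0.01,0.46],"delta_rot": [0,-0.007,0]},
  ],
)

```text
clock: 49.4
tcp_pos: [0.5325, -0.1906, 0.0959]
tool_rot: [179.9, 0.1, 90.0]
force: [-0.1, -0.2, 0.6]
finger_gap: 0.0002
gripper_force: 0.0
```

Call:
drive_tool(
  deltas=[
    {"gripper": 1,"translation": [0,0,0.02],"delta_rot": [0,0,0]},
    {"gripper": 1,"translation": [0,0,0.035],"delta_rot": [0,0,0]},
    {"gripper": 1,"translation": [0,0,0.035],"delta_rot": [0,0,0]},
  ],
)

```text
clock: 49.7
tcp_pos: [0.5329, -0.1923, 0.0935]
tool_rot: [179.8, 0.3, 90.0]
force: [-2.3, -6.7, 9.6]
finger_gap: 0.0004
gripper_force: 5.1
```

Call:
drive_tool(
  deltas=[
    {"gripper": 1,"translation": [0,0,0.02],"delta_rot": [0,0,0]},
    {"gripper": 1,"translation": [0,0,0.04],"delta_rot": [0,0,0]},
    {"gripper": 1,"translation": [0,0,0.04],"delta_rot": [0,0,0]},
  ],
)

```text
clock: 50.0
tcp_pos: [0.5332, -0.1949, 0.0911]
tool_rot: [179.8, 0.6, 89.9]
force: [-7.6, -16.9, 22.2]
finger_gap: -0.0002
gripper_force: 12.3
```

Call:
drive_tool(
  deltas=[
    {"gripper": 1,"translation": [0,0,-0.3],"delta_rot": [0,0,0]},
    {"gripper": 1,"translation": [0.5,0,-0.9],"delta_rot": [0,0,0]},
    {"gripper": 1,"translation": [0.5,0,-0.9],"delta_rot": [0,0,0]},
    {"gripper": 1,"translation": [0.5,0,-0.9],"delta_rot": [0,0,0]},
    {"gripper": 1,"translation": [0.5,0,-0.9],"delta_rot": [0,0,0]},
  ],
)

```text
clock: 50.5
tcp_pos: [0.5324, -0.1403, 0.1781]
tool_rot: [179.9, 0.1, 90.1]
force: [-0.7, 0.7, -0.7]
finger_gap: 0.0002
gripper_force: 0.0
```

Run:
```python
from h import *
st(); w=cam("wrist"); g=cv2.cvtColor(w["bgr"],cv2.COLOR_BGR2GRAY)
for h in (0,.1,.2,.3):
    f=lambda x,z:(HG[1]-(x*np.cos(h)-z*np.sin(h)), .052+x*np.sin(h)+z*np.cos(h))
    print(h,[np.round(pix(w,(.532,*f(*q)))).tolist() for q in((.046,.0425),(.042,.0425),(.042,.027),(.0,.027))])
u,v=np.round(pix(w,(.532,HG[1]-.044,.0945))).astype(int); print(u,v,np.round(pix(w,(.545,HG[1]-.044,.0945))))
for du in (-24,-12,-4,4,12,24): print(u+du,g[v-45:v+75:3,u+du])
for d in (0,6,12,20,30): print(v+d,g[v+d,u-54:u+54:3])
s=cam("scene"); m=(s["bgr"][205:245,215:255].max(2)<38).astype(np.uint8); k,l,a,ce=cv2.connectedComponentsWithStats(m); print([(a[i].tolist(),(ce[i]+[215,205]).round(1)) for i in range(1,k)])
```

```text
t 50.5 p [ 0.5324 -0.1403  0.1781] rpy [1.799e+02 1.300e-01 9.007e+01] q [-15.  17.  -4.  69.  -0.  75.] F [-0.7  0.7 -0.7] gap 0.0002 gf 0.0
0 [[251.0, 263.0], [251.0, 259.0], [251.0, 251.0], [251.0, 205.0]]
0.1 [[251.0, 261.0], [251.0, 257.0], [251.0, 250.0], [251.0, 202.0]]
0.2 [[251.0, 258.0], [251.0, 253.0], [251.0, 248.0], [251.0, 199.0]]
0.3 [[251.0, 254.0], [251.0, 249.0], [251.0, 246.0], [251.0, 196.0]]
251 261 [267. 261.]
227 [173 172 173 173 172 173 173 172  67  54  53  52  51  49  48  47  45  47
  44  42  39  38  36  34  32  31  31  30  28  29  28  26  26  25  25  24
  22  22  23  23]
239 [158 159 160 160 151 108 105  90  87  92  91  91  90  90  89  45  42  41
  40  39  38  34  35  33  31  31  28  27  27  25  26  25  25  24  23  23
  24  23  22  23]
247 [174 173 173 101  93  92  92  92  91  91  91  90  89  89  89 108  94  60
  39  38  37  34  33  34  33  31  30  29  30  29  28  28  27  49  49  50
  49 106  24  22]
255 [173 173 173 101  64  52  52  52  51  50  49  48  47  43  42  46  44  43
  42  39  39  37  36  35  33  33  60  60  59  59  59  90 160 160 162 165
 164 164  
[... 374 characters left out ...]
62 162  48  47  47  46  46  46  45  78 108 100
  47  45  75 108  92  43  44  44  46  46  46  48 161 161 161 161 160 164]
267 [188 198 198 198 198 199  67  45  45  45  47  46  45  43  41  40  41  94
  43  42  86  41  41  41  41  45  46  45  45  45  45  46 196 195 195 195]
273 [198 198 198 197 197  95  43  43  41  42  42  40  39  40  39  40  38  37
  39  41  39  38  37  38  39  39  39  40  40  40  41  42  44 182 195 194]
281 [41 41 40 40 38 39 38 38 37 37 37 36 36 34 36 34 35 33 37 37 36 33 35 34
 34 35 36 35 36 37 38 39 39 40 41 41]
291 [35 35 34 33 34 34 33 33 33 33 31 32 33 31 31 31 31 30 34 35 32 32 29 31
 31 31 31 32 33 32 33 33 34 35 35 36]
[([16, 21, 11, 11, 51], array([235.9, 231.4]))]
```

Call:
drive_tool(
  deltas=[
    {"gripper": 1,"translation": [0.3,-0.8,0.2],"delta_rot": [0,0,0]},
    {"gripper": 1,"translation": [0.3,-0.8,0.2],"delta_rot": [0,0,0]},
    {"gripper": 1,"translation": [0.3,-0.8,0.2],"delta_rot": [0,0,0]},
    {"gripper": 1,"translation": [0.3,-0.8,0.2],"delta_rot": [0,0,0]},
  ],
)

```text
clock: 51.0
tcp_pos: [0.4514, -0.1107, 0.1571]
tool_rot: [-180.0, 0.1, 90.0]
force: [0.2, 0.1, 0.2]
finger_gap: 0.0
gripper_force: 0.0
```

Run:
```python
from h import *
st(); w=cam("wrist"); g=cv2.cvtColor(w["bgr"],cv2.COLOR_BGR2GRAY); cv2.imwrite("pics/w12.png",w["bgr"])
for h in (0,.1,.2,.3):
    f=lambda x,z:(HG[1]-(x*np.cos(h)-z*np.sin(h)), .052+x*np.sin(h)+z*np.cos(h))
    print(h,[np.round(pix(w,(.532,*f(*q))),1).tolist() for q in((.046,.0425),(.042,.0425),(.042,.027),(.0,.027),(0,0))])
print("tab sides at h0",[np.round(pix(w,(x,HG[1]-.042,.0945))).tolist() for x in(.519,.545)],"cover front edge",np.round(pix(w,(.532,-.1535,.075))), np.round(pix(w,(.50,-.1535,.075))))
u,v=np.round(pix(w,(.532,HG[1]-.044,.0945))).astype(int)
for du in (-30,-10,-5,0,5,10,30): print(u+du,v-60,g[v-60:v+30:2,min(511,u+du)])
```

```text
t 51.0 p [ 0.4514 -0.1107  0.1571] rpy [-1.7997e+02  9.0000e-02  8.9980e+01] q [-14.  10. -17.  63.  -0.  76.] F [0.2 0.1 0.2] gap 0.0 gf 0.0
0 [[353.5, 310.2], [354.0, 305.9], [348.0, 294.3], [352.3, 248.4], [342.6, 235.0]]
0.1 [[355.8, 308.9], [356.1, 304.1], [349.8, 294.1], [352.5, 245.3], [342.6, 235.0]]
0.2 [[358.1, 306.6], [358.2, 301.4], [351.5, 293.3], [352.7, 242.0], [342.6, 235.0]]
0.3 [[360.3, 303.3], [360.2, 297.9], [353.3, 291.7], [352.7, 238.6], [342.6, 235.0]]
tab sides at h0 [[337.0, 306.0], [370.0, 306.0]] cover front edge [350. 251.] [311. 251.]
324 248 [100  98 143 172 172 158 158 158 158 157  40  39  38  38  39  36  37  34
  33  36  34  35  34  32  32  30  33  32  32  32  31  30  30  31  29  31
  28  28  24  23  23  22  22  22  23]
344 248 [146 146 146 146 147 147 147 147 148 147 149 149 137  41  39  38  37  37
  36  35  35  33  33  33  32  33  33  32  31  29  30 130 154 154 152 157
 152 140  24  24  24  23  24  21  22]
349 248 [113  99 139 170 172 155 156 155 155 155 101 107 111 103  39  38  38  36
  37  37  34  34  35  32  32  32  33  33  32  31  30  30  58 172 170 172
 174 175 178  81  23  22  23  22  22]
354 248 [114  99 137 170 172 156 155 155 156 155  91  97  99  94  85  39  38  39
  38  36  36  35  34  33  32  32  31  32  33  32  31  29  31  30 131 146
 163 178 181 181 180  24  24  24  22]
359 248 [109  94 106 128 135 129 128 136 136 142  88  94  97  95  98  99  50  38
  37  37  37  35  36  34  34  32  32  31  31  32  32  31  31  30  30  56
 181 181 181 180 181 181 124  23  22]
364 248 [148 147 148 147 148 148 147 147 147 147 147 147 146 146 103 102 102  71
  39  38  37  35  35  34  33  33  31  32  31  29  32  30  32  31  29  29
  28  29 153 181 180 180 180 180  21]
384 248 [ 88  93 134 165 171 155 154 155 155 155 155 155 155 155 155 154 155 155
 154 153 153 153  53  37  36  35  35  34  34  33  32  30  29  29  28  29
  31  30  29  28  26  27  27  26  24]
```

Call:
drive_tool(
  deltas=[
    {"gripper": 1,"translation": [-1.0,0.5,-0.1],"delta_rot": [0,0,0]},
    {"gripper": 1,"translation": [-1.0,0.5,-0.1],"delta_rot": [0,0,0]},
    {"gripper": 1,"translation": [-1.0,0.5,-0.1],"delta_rot": [0,0,0]},
    {"gripper": 1,"translation": [-1.0,0.5,-0.1],"delta_rot": [0,0,0]},
    {"gripper": 1,"translation": [-1.0,0.5,-0.1],"delta_rot": [0,0,0]},
  ],
)

```text
clock: 51.55
tcp_pos: [0.5021, -0.2105, 0.1672]
tool_rot: [-180.0, 0.1, 90.0]
force: [1.1, 0.3, -0.8]
finger_gap: 0.0001
gripper_force: 0.0
```

Run:
```python
from h import *
st(); w=cam("wrist"); g=cv2.cvtColor(w["bgr"],cv2.COLOR_BGR2GRAY); cv2.imwrite("pics/w13.png",w["bgr"])
for h in (0,.05,.1,.2,.3):
    f=lambda x,z:(HG[1]-(x*np.cos(h)-z*np.sin(h)), .052+x*np.sin(h)+z*np.cos(h))
    print(h,[np.round(pix(w,(.532,*f(*q))),1).tolist() for q in((.046,.0425),(.042,.0425),(.042,.027),(.0,.027),(0,0))])
print("tab sides at h0",[np.round(pix(w,(x,HG[1]-.042,.0945))).tolist() for x in(.519,.545)],"cover front edge",np.round(pix(w,(.532,-.1535,.075))),"lip tip",np.round(pix(w,(.437,-.1375,.073))), "staple top",np.round(pix(w,(.532,-.1735,.087))))
u,v=np.round(pix(w,(.532,HG[1]-.044,.0945))).astype(int)
for du in (-28,-14,-7,0,7,14,28): print(u+du,v-75,g[v-75:v+35:2,min(511,u+du)])
```

```text
t 51.55 p [ 0.5021 -0.2105  0.1672] rpy [-1.7996e+02  6.0000e-02  8.9970e+01] q [-23.  17.  -5.  67.  -0.  67.] F [ 1.1  0.3 -0.8] gap 0.0001 gf 0.0
0 [[292.1, 184.9], [292.2, 179.6], [289.8, 175.3], [291.5, 120.2], [287.5, 119.3]]
0.05 [[292.5, 182.7], [292.7, 177.3], [290.1, 174.1], [291.6, 118.3], [287.5, 119.3]]
0.1 [[293.0, 180.3], [293.1, 174.8], [290.5, 172.7], [291.6, 116.4], [287.5, 119.3]]
0.2 [[294.0, 174.7], [294.0, 169.0], [291.2, 169.3], [291.6, 112.7], [287.5, 119.3]]
0.3 [[294.9, 168.3], [294.9, 162.5], [291.9, 165.3], [291.7, 109.1], [287.5, 119.3]]
tab sides at h0 [[275.0, 180.0], [310.0, 180.0]] cover front edge [291. 125.] lip tip [165. 104.] staple top [292. 154.]
264 107 [136 137 137 135 135 133 135 140 140 136 136 182 196 195 171 171 171 171
 171 171 169 171 172 172 172 172 173 173 173 174 173 174 174 175 175 175
 175 175 175 175 176 175 175 176 176 176 204 211 189 177 201 203 203 203
 203]
278 107 [109 110 110 110 110 110 110 110 111 111 111 112 111 112 112 112 113 113
 113 114 113 114 114 115 115 115 113 121 108  97  97 146 173 173 174 174
 175 175 175 175 17
[... 524 characters left out ...]
]
299 107 [110 108 111 112 110 110 103 102 102 102 108 121 129 127 121 123 123 126
 128 106 104 104 111 113 112 114 114 118 109  97  97 158 173 172 173 173
 173 173 173 174 174 174 174 174 174 174 175 175 175 174 192 198 206 206
 203]
306 107 [109 109 110 110 110 109 109 109 109 110 110 111 110 111 112 112 112 113
 113 113 113 114 114 115 115 115 114 117 108  96  96 159 172 172 172 173
 172 173 174 173 174 173 174 174 174 179 198 200 195 175 166 192 201 201
 201]
320 107 [137 136 136 138 138 135 134 137 139 138 137 178 191 192 168 168 168 168
 168 169 166 169 169 169 170 170 170 170 171 170 170 171 171 171 171 171
 171 171 171 171 171 178 197 196 175 171 199 199 199 199 199 199 199 199
 199]
```

Run:
```python
from h import *
s=plan([((.532,-.168,.135),ori(-90),1)])
A=s[1]
for y,z in ((-.168,.112),(-.173,.108),(-.178,.1025),(-.183,.0985),(-.187,.0945),(-.187,.0925)): print((A.T@(np.array([.532,y,z])-s[0])*10).round(3))
```

```text
g1 t[0.42, 0.301, 0.324] r[-0.0002, 0.0004, 0.0001] x3
[-0.001  0.     0.23 ]
[-0.051  0.     0.27 ]
[-0.101  0.     0.325]
[-0.151  0.     0.365]
[-0.191  0.     0.405]
[-0.191  0.     0.425]
```

Call:
drive_tool(
  deltas=[
    {"gripper": 1,"translation": [0.42,0.3,0.32],"delta_rot": [0,0,0]},
    {"gripper": 1,"translation": [0.42,0.3,0.32],"delta_rot": [0,0,0]},
    {"gripper": 1,"translation": [0.42,0.3,0.32],"delta_rot": [0,0,0]},
    {"gripper": 1,"translation": [0.42,0.3,0.32],"delta_rot": [0,0,0]},
  ],
)

```text
clock: 52.0
tcp_pos: [0.5318, -0.1679, 0.1363]
tool_rot: [180.0, 0.1, 90.1]
force: [-0.3, -0.2, -0.5]
finger_gap: 0.0003
gripper_force: 0.0
```

Call:
drive_tool(
  deltas=[
    {"gripper": 1,"translation": [0,0,0.23],"delta_rot": [0,0,0]},
    {"gripper": 1,"translation": [-0.05,0,0.27],"delta_rot": [0,0,0]},
    {"gripper": 1,"translation": [-0.1,0,0.325],"delta_rot": [0,0,0]},
    {"gripper": 1,"translation": [-0.15,0,0.365],"delta_rot": [0,0,0]},
    {"gripper": 1,"translation": [-0.19,0,0.405],"delta_rot": [0,0,0]},
    {"gripper": 1,"translation": [-0.19,0,0.405],"delta_rot": [0,0,0]},
  ],
)

```text
clock: 52.6
tcp_pos: [0.5324, -0.1887, 0.0958]
tool_rot: [179.9, 0.1, 89.9]
force: [0.4, -1.4, 1.5]
finger_gap: -0.0003
gripper_force: 0.4
```

Call:
drive_tool(
  deltas=[
    {"gripper": 1,"translation": [0.02,0,0.02],"delta_rot": [0,0,0]},
    {"gripper": 1,"translation": [0.02,0,0.04],"delta_rot": [0,0,0]},
    {"gripper": 1,"translation": [0.02,0,0.04],"delta_rot": [0,0,0]},
  ],
)

```text
clock: 52.9
tcp_pos: [0.5321, -0.1849, 0.0911]
tool_rot: [180.0, 0.1, 90.1]
force: [-0.4, 0.1, 0.3]
finger_gap: -0.0004
gripper_force: 0.1
```

Call:
drive_tool(
  deltas=[
    {"gripper": 1,"translation": [0,0,-0.4],"delta_rot": [0,0,0]},
    {"gripper": 1,"translation": [-0.26,-0.3,-0.76],"delta_rot": [0,0,0]},
    {"gripper": 1,"translation": [-0.26,-0.3,-0.76],"delta_rot": [0,0,0]},
    {"gripper": 1,"translation": [-0.26,-0.3,-0.76],"delta_rot": [0,0,0]},
    {"gripper": 1,"translation": [-0.26,-0.3,-0.76],"delta_rot": [0,0,0]},
  ],
)

```text
clock: 53.4
tcp_pos: [0.502, -0.2108, 0.1666]
tool_rot: [-180.0, 0.1, 90.0]
force: [0.3, 1.1, -1.1]
finger_gap: -0.0001
gripper_force: 0.0
```

```bash
cat > chk.py <<'E'
from h import *
st(); w=cam("wrist"); g=cv2.cvtColor(w["bgr"],cv2.COLOR_BGR2GRAY)
for h in (0,.1,.2,.3):
    f=lambda x,z:(HG[1]-(x*np.cos(h)-z*np.sin(h)), .052+x*np.sin(h)+z*np.cos(h))
    print(h,[np.round(pix(w,(.532,*f(*q))),1).tolist() for q in((.046,.0425),(.042,.0425),(.042,.027),(.0,.027))])
print("cover front edge",np.round(pix(w,(.532,-.1535,.075))))
u,v=np.round(pix(w,(.532,HG[1]-.044,.0945))).astype(int)
for du in (-28,-14,14): print(u+du,v-75,g[v-75:v+25:2,min(511,u+du)])
E
python3 chk.py
```

```text
t 53.4 p [ 0.502  -0.2108  0.1666] rpy [-1.7998e+02  6.0000e-02  9.0020e+01] q [-23.  17.  -5.  67.  -0.  67.] F [ 0.3  1.1 -1.1] gap -0.0001 gf 0.0
0 [[292.3, 184.6], [292.5, 179.3], [290.0, 175.0], [291.8, 119.7]]
0.1 [[293.3, 180.0], [293.4, 174.4], [290.7, 172.4], [291.9, 115.9]]
0.2 [[294.2, 174.4], [294.3, 168.7], [291.5, 169.0], [291.9, 112.2]]
0.3 [[295.2, 167.9], [295.1, 162.1], [292.2, 165.0], [291.9, 108.6]]
cover front edge [291. 125.]
264 107 [135 137 137 135 134 133 136 140 140 137 136 195 195 195 170 171 171 171
 171 170 168 171 172 172 172 172 173 173 173 173 174 174 174 175 174 175
 175 175 175 176 176 175 175 175 175 177 206 210 189 176]
278 107 [136 138 141 143 141 138 104  98 113 114 114 114 113 115 114 115 114 115
 115 116 116 115 116 116 117 117 117 118 118 187 187 187 188 120 120 120
 100 102 154 182 169 175 175 175 175 175 175 175 175 175]
306 107 [137 136 137 138 138 137 104 102 111 112 111 112 112 112 112 113 150 112
 112 112 112 112 113 113 174 173 173 174 174 174 175 175 176 114 115 124
 124 101 150 179 164 174 173 174 174 177 198 200 196 176]
```

Call:
drive_tool(
  deltas=[
    {"gripper": 1,"translation": [0.19,0.3,0.5],"delta_rot": [0,0,0]},
    {"gripper": 1,"translation": [0.19,0.3,0.5],"delta_rot": [0,0,0]},
    {"gripper": 1,"translation": [0.19,0.3,0.65],"delta_rot": [0,0,0]},
    {"gripper": 1,"translation": [0.19,0.3,0.71],"delta_rot": [0,0,0]},
    {"gripper": 1,"translation": [0.19,0.3,0.73],"delta_rot": [0,0,0]},
    {"gripper": 1,"translation": [0.19,0.3,0.75],"delta_rot": [0,0,0]},
    {"gripper": 1,"translation": [0.19,0.3,0.75],"delta_rot": [0,0,0]},
  ],
)

```text
clock: 54.15
tcp_pos: [0.5322, -0.1925, 0.0931]
tool_rot: [179.9, 0.1, 90.0]
force: [0.2, 1.3, 0.4]
finger_gap: -0.0003
gripper_force: 0.0
```

Call:
drive_tool(
  deltas=[
    {"gripper": 1,"translation": [0,0,0.02],"delta_rot": [0,0,0]},
    {"gripper": 1,"translation": [0,0,0.04],"delta_rot": [0,0,0]},
    {"gripper": 1,"translation": [0,0,0.04],"delta_rot": [0,0,0]},
  ],
)

```text
clock: 54.45
tcp_pos: [0.5329, -0.1931, 0.0919]
tool_rot: [179.8, 0.2, 90.0]
force: [-7.8, 2.0, 27.9]
finger_gap: 0.0001
gripper_force: 14.0
```

Call:
drive_tool(
  deltas=[
    {"gripper": 1,"translation": [0,0,-0.4],"delta_rot": [0,0,0]},
    {"gripper": 1,"translation": [-0.18,-0.3,-0.75],"delta_rot": [0,0,0]},
    {"gripper": 1,"translation": [-0.18,-0.3,-0.75],"delta_rot": [0,0,0]},
    {"gripper": 1,"translation": [-0.18,-0.3,-0.75],"delta_rot": [0,0,0]},
    {"gripper": 1,"translation": [-0.18,-0.3,-0.75],"delta_rot": [0,0,0]},
  ],
)

```text
clock: 54.95
tcp_pos: [0.5022, -0.2103, 0.1629]
tool_rot: [180.0, 0.1, 90.0]
force: [0.5, -0.8, -0.1]
finger_gap: -0.0001
gripper_force: 0.0
```

```bash
python3 chk.py
python3 - <<'E'
from h import *
s=cam("scene"); m=(s["bgr"][160:250,150:260].max(2)<38).astype(np.uint8); k,l,a,ce=cv2.connectedComponentsWithStats(m); print([(a[i].tolist(),(ce[i]+[150,160]).round(1)) for i in range(1,k) if a[i][4]>20])
t=cam("top")
for n,(u,v) in dict(disc1=(110,166),disc2=(193,189),disc3=(183,273),cap=(218,155)).items():
    print(n,t["bgr"][v,u])
E
```

```text
t 54.95 p [ 0.5022 -0.2103  0.1629] rpy [1.7999e+02 8.0000e-02 9.0000e+01] q [-23.  17.  -6.  67.  -0.  67.] F [ 0.5 -0.8 -0.1] gap -0.0001 gf 0.0
0 [[292.7, 186.6], [292.9, 181.2], [290.3, 176.7], [292.2, 120.6]]
0.1 [[293.7, 181.9], [293.9, 176.3], [291.1, 174.0], [292.3, 116.8]]
0.2 [[294.7, 176.3], [294.8, 170.5], [291.9, 170.7], [292.3, 113.0]]
0.3 [[295.7, 169.7], [295.7, 163.8], [292.6, 166.6], [292.3, 109.3]]
cover front edge [291. 126.]
265 109 [137 136 134 136 133 133 140 143 139 137 119 198 198 171 171 171 171 171
 171 169 172 172 173 173 173 173 173 173 174 174 174 174 174 175 175 175
 175 175 175 175 176 176 176 176 175 172 202 217 200 179]
279 109 [139 142 143 142 138 124 105 114 114 116 115 115 115 114 116 116 115 115
 116 116 116 116 117 117 117 117 117 118 163 164 188 188 188 119 118 119
  99 102 156 122 169 176 176 175 175 175 176 175 175 176]
307 109 [136 135 137 138 137 122 108 111 112 111 112 111 112 111 112 151 150 112
 112 112 112 112 113 112 114 174 174 175 176 176 176 176 176 132 133 143
 121 100 153 121 163 173 174 174 172 192 199 203 194 173]
[([8, 0, 42, 38, 785], array([180.7, 175.5])), ([81, 66, 11, 11, 49], array([236. , 231.5]))]
disc1 [14 14 14]
disc2 [36 33 36]
disc3 [32 30 33]
cap [ 48 129 180]
```

```bash
python3 -c "
from plant import job
print(job.hand_in())"
```

```text
the job is handed in; nothing more can be done
None
```

The job is handed in at about 55 s of simulated time. All three plates lie lid down in their own bays and the logger lies flat in the fourth. The cover is shut and the hasp is seated over its catch: I judged both from contact force and camera measurements, because my picture views were used up, and the hand-in call returned no verdict.

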